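# Tip the parts bin and scoop out the ball knobs

## Task

Lift the grey parts bin by the bar at its far end until it is fully tipped against its stop, so that the five red ball knobs roll together into its nose. Then take the scoop by its orange handle, scoop the knobs out of the nose and empty all five into the blue tray, and put the scoop back flat on its black mat, leaving the bin tipped. Do not touch the knobs with the fingers, and leave everything else standing where it is.

Things in the scene. Friction and masses are not known exactly. Their poses are not given: they have to be found in the camera images.
- bin (a joint): the bin's hinge, rad: 0 = level, 0.48 = fully tipped against its stop (far end up). Its axis lies across the nose end, at the inner floor. It is stiff: raising the bar takes about 9 N and the bin stays at any tilt it is left at; about 10 N pressed on the floor near the nose does not move it, more than about 4 N pressed down on the bar lowers it
- bin_nose (a point): light-grey open parts bin on a dark stand; this point, on the hinge axis, is the middle of the edge where inner floor and nose wall meet, 50 mm above the table. Axes turn with the bin: x along the floor from the nose (robot side) to the far end, y across, z out of the floor. Nose pocket: 82 mm wide inside from x = 0 to 70 mm, its walls and the nose wall 65 mm high, 3 mm thick
- bin_wide (a point): middle of the inner floor of the bin's wide part, at x = 110 mm in the axes of bin_nose (same axes). From x = 70 mm the side walls flare to 124 mm inside width at x = 110 mm and run on to the far wall at x = 150 mm; these side walls are 50 mm high, the far wall 35 mm
- stand: the bin's fixed dark stand; origin on the table below the hinge axis, x towards the far end. Base plate x = -25 to 160, y = +-60 mm; cheeks with black hinge discs beside the nose reach y = +-63 mm and 64 mm above the table
- bin_bar (a point): middle of the bin's steel lifting bar: round, 12 mm thick, 90 mm long along the bin's y, 45 mm beyond the far wall, at x = 195, z = 30 mm in the axes of bin_nose; it swings up with the bin. Axes as bin_nose
- scoop: aluminium scoop with an upright orange handle, 110 to 185 g. Origin: underside of the blade; x points backwards (the lip points to -x), z up. Blade 2 x 76 mm, from x = -40 mm (lip) to +31 mm; side walls 2 mm thick, stepping up from the underside to 7 mm (from x = -36), 14 mm (from -24) and 26 mm (from -12 mm on); back wall 32 mm high at x = 28 to 31 mm. Handle: slab at x = 24 mm, 14 mm thick along x, 36 mm wide along y, from the blade up to z = 102 mm
- scoop_grip (a point): a point in the scoop's handle to grip: x = 24, z = 80 mm in the scoop's axes (same axes)
- scoop_bowl (a point): a point in the middle of the scoop's load space: x = -12, z = 12 mm in the scoop's axes
- mat: black rubber mat on which the scoop starts, 140 (x) by 120 (y) by 3 mm, fixed; origin at the centre of its underside. It lies left or right of the bin
- tray: blue open tray, fixed, 150 (x) by 130 (y) by 40 mm high outside, walls and floor 4 mm; origin at the centre of its underside. It lies on the other side of the bin from the mat
- knob0: one of five alike red ball knobs, 22 mm in diameter, 12 to 18 g, smooth and rolling freely; origin at its centre. At the start all lie in the bin's wide part
- knob1: one of five alike red ball knobs, 22 mm in diameter, 12 to 18 g, smooth and rolling freely; origin at its centre. At the start all lie in the bin's wide part
- knob2: one of five alike red ball knobs, 22 mm in diameter, 12 to 18 g, smooth and rolling freely; origin at its centre. At the start all lie in the bin's wide part
- knob3: one of five alike red ball knobs, 22 mm in diameter, 12 to 18 g, smooth and rolling freely; origin at its centre. At the start all lie in the bin's wide part
- knob4: one of five alike red ball knobs, 22 mm in diameter, 12 to 18 g, smooth and rolling freely; origin at its centre. At the start all lie in the bin's wide part
- glue: bystander: white glue bottle, 44 mm in diameter, 150 mm tall, standing; origin under its centre
- cleaner: bystander: red bottle with orange cap, 52 mm in diameter, 170 mm tall, standing; origin under its centre
- tape: bystander: yellow tape roll, 66 mm across, 22 mm high, lying flat between robot and bin; origin under its centre
- adapter: bystander: white plug-in adapter, 40 x 50 x 50 mm; origin under its centre
- offcuts: bystander: purple acrylic offcut stack, 70 x 55 x 14 mm; origin under its centre
- mug: bystander: white mug, 76 mm in diameter, 85 mm tall; origin under its centre
- driver: bystander: screwdriver lying flat; origin under its middle
There are look-alikes about, which are no part of the job. There is more than one size of the tray; the one meant has the size given above.

How it is judged:
On the way, in this order (a step that is already met when the one before it is completed fails the run):
1. the bin is tipped up to its stop and all five knobs have rolled into its nose (value of joint bin above 0.42 rad and x of each of knob0, knob1, knob2, knob3, knob4 in the frame of bin_nose below 0.08 m and distance between each of knob0, knob1, knob2, knob3, knob4 and bin_nose below 0.1 m), for 0.2 s.
2. knobs are carried in the scoop, lifted clear of the bin (((distance between knob0 and scoop_bowl below 0.045 m and height (world z) of knob0 above 0.13 m) or (distance between knob1 and scoop_bowl below 0.045 m and height (world z) of knob1 above 0.13 m) or (distance between knob2 and scoop_bowl below 0.045 m and height (world z) of knob2 above 0.13 m) or (distance between knob3 and scoop_bowl below 0.045 m and height (world z) of knob3 above 0.13 m) or (distance between knob4 and scoop_bowl below 0.045 m and height (world z) of knob4 above 0.13 m))), for 0.2 s.
At the end, for the whole second after the job is handed in: all five knobs lie in the tray, below its rim; the scoop stands at rest flat on its mat (within 60 mm of the mat's centre, tilted less than 0.1 rad) and the bin is still tipped (more than 0.35 rad) (x of knob0 in the frame of tray between -0.075 and 0.075 m and y of knob0 in the frame of tray between -0.065 and 0.065 m and z of knob0 in the frame of tray between 0.005 and 0.04 m and x of knob1 in the frame of tray between -0.075 and 0.075 m and y of knob1 in the frame of tray between -0.065 and 0.065 m and z of knob1 in the frame of tray between 0.005 and 0.04 m and x of knob2 in the frame of tray between -0.075 and 0.075 m and y of knob2 in the frame of tray between -0.065 and 0.065 m and z of knob2 in the frame of tray between 0.005 and 0.04 m and x of knob3 in the frame of tray between -0.075 and 0.075 m and y of knob3 in the frame of tray between -0.065 and 0.065 m and z of knob3 in the frame of tray between 0.005 and 0.04 m and x of knob4 in the frame of tray between -0.075 and 0.075 m and y of knob4 in the frame of tray between -0.065 and 0.065 m and z of knob4 in the frame of tray between 0.005 and 0.04 m and horizontal distance between scoop and mat below 0.06 m and angle between scoop's own z axis and vertical below 0.1 rad and height (world z) of scoop below 0.012 m and linear speed of scoop below 0.02 m/s and value of joint bin above 0.35 rad); the robot touches nothing.
It fails at once if a knob is touched with the fingers (contact force between the fingers and knob0 above 0.5 N or contact force between the fingers and knob1 above 0.5 N or contact force between the fingers and knob2 above 0.5 N or contact force between the fingers and knob3 above 0.5 N or contact force between the fingers and knob4 above 0.5 N).
It fails at once if a bystander is moved more than 30 mm or tipped over (distance of any of glue, cleaner, tape, adapter, offcuts, mug, driver from where it was at the start of the episode above 0.03 m or angle between any of glue, cleaner, tape, adapter, offcuts, mug's own z axis and vertical above 0.5 rad).
It also fails if it takes over 72 s, if anything falls off the work surface, if the arm or the gripper's body presses on something with over 40 N, if the wrist force passes 120 N, or if a joint passes its speed limit or range.

## Robot

A 6-joint arm with a two-finger parallel gripper is mounted at the origin on the work surface. World frame = base frame: x ahead of the robot, y to its left, z up, the work surface at z = 0. Lengths are in m, angles in rad, forces in N, time in s.
With the tool pointing down it reaches from about 0.35 to 0.775 m from the base axis. Payload 7.3 kg.
Tool frame: the origin (TCP) lies between the finger pads; the fingertips stand 17 mm ahead of it and the grasp point (between the pads) lies 2 mm behind it; z points along the fingers, y is the direction in which the jaws open and shut (so a half turn about z gives the same grasp; the last joint's range is limited). The gripper opens to 92 mm and grips with 3 to 60 N. Pads are 19 mm wide; open, the fingers measure 130 mm over their backs; the gripper's body (75 mm by 190 mm) begins 47 mm behind the grasp point.
Start: joints at [1.159, 0.342, 1.524, -0, 1.275, -0.146], TCP at [0.138, 0.507, 0.244] pointing down, gripper open.
Joint ranges: [-2.53, 2.53], [-0.77, 2.02], [0.04, 2.7], [-1, 4.14], [0.28, 2.66], [-3.11, 3.11]. Speed limits (rad/s): [2.57, 2.57, 3.14, 3.14, 3.14, 3.14].

## Interface

Orientations are given as [roll, pitch, yaw] about the fixed x, y, z axes, in that order (R = Rz(yaw) Ry(pitch) Rx(roll)).
In Python, from cell import sensors, vision, hand_in gives the robot as it stands.
- The arm moves only by the tool step_arm, never from a script. Its argument "series" is a list of rows, each a list of 5 numbers: the opening, from 0 (shut) to 1 (fully open), then the shift along the world's x, y, z each as a share of 25 mm, from -1 to 1, then the turn about the world's z as a share of 0.08 rad, from -1 to 1. A call has 1 to 12 rows; each row shifts and turns the commanded pose from where the row before left it; what a row does not reach is not made up. A row lasts 1/10 s, in which the tool goes at most 50 mm and 8.59 degrees, less where a joint would pass 70% of its speed; a pose out of reach is approached as far as the arm can. A call with a number of a shift or a turn outside -1 to 1 is refused whole. A call with a gripper value outside its range is refused whole. The fingers move at their own pace and stop on an object; "squeeze" is the grip in N (left out, the last holds). Time passes only in rows, so rows that do not move let the fingers close. It gives the time, the measured TCP pose, the force and the opening at its end, in the units of the state.
- sensors.observe(): the state, without advancing time (a new reading comes with each control period).
- vision.read_camera(name): name is "scene" or "top" or "wrist"; returns a dict with "pixels" (420x560x3 uint8, blue, green, red), "range_z" (420x560 float32, m along the optical axis (not along the pixel's ray), 0 where there is no reading), "camera_matrix" (3x3 intrinsics, pixels), "pose" (4x4, takes a point from camera to world coordinates). Camera axes: x right, y down, z forward; pixel columns grow to the right and rows downward; lengths in m; the calibration is good to about 2 mm. A picture is of the moment at which its call begins.
- hand_in(): hands the job in, once; it reports no verdict.
The state is a dict: "time": time; "qpos": joint angles; "qvel": joint speeds; "joint_efforts": joint torques, N m; "tool_pos": TCP position; "tool_rot": TCP orientation; "contact_force": force on the tool from outside, world axes, zero at the start; "torque": the same for the moment, N m; "opening": finger opening in m.
Only numpy, scipy, OpenCV 4.12 (cv2) and the standard library are available. Lean on these libraries where they do the work, as an engineer would, in place of code of your own. Each camera call takes 0.05 s, during which the arm holds its last target.

## Working session

There is one attempt and no reset: what is moved stays moved. The work goes in short steps, Python scripts to look and compute and a tool call to move; the robot and the scene stay as the last step left them, time stands still between calls to the robot, and variables do not carry over. Pictures are saved under pics/ and viewed, and the job is handed in when it is done.

Besides the shell and the picture viewer there is one more tool, called after "Request:" as name(argument=value, ...) on one line, values as JSON. step_arm: Moves the arm, as the interface text tells. Its arguments: {"type":"object","properties":{"series":{"type":"array","items":{"type":"array","items":{"type":"number","minimum":-1,"maximum":1}}},"squeeze":{"type":"number"}},"required":["series"]}

```bash
ls; mkdir -p pics; python3 - <<'E'
from cell import sensors, vision
import cv2,numpy as np
s=sensors.observe();print(s)
for n in("scene","top"):
    d=vision.read_camera(n);cv2.imwrite(f"pics/a_{n}.png",d["pixels"]);np.savez(f"a_{n}.npz",**d);print(n,d["camera_matrix"].round(1).tolist(),d["pose"].round(3).tolist())
E
```

```text
pics
{'time': 0.0, 'qpos': array([ 1.15901557e+00,  3.42709481e-01,  1.52501084e+00, -3.66548583e-05,
        1.27538565e+00, -1.45992333e-01]), 'qvel': array([ 1.57070230e-03,  7.76847963e-04,  2.17393284e-03,  8.29966878e-05,
       -2.22333340e-04, -6.30021188e-04]), 'joint_efforts': array([-2.51216705e-03, -4.31259942e+01, -2.44205046e+01,  7.14538177e-02,
        5.63717773e-02, -8.45825571e-05]), 'tool_pos': array([0.13773434, 0.50622016, 0.24305397]), 'tool_rot': array([-3.14009033e+00, -1.85471755e-04,  2.87581479e+00]), 'contact_force': array([ 0.65333949, -0.04780975,  0.22632348]), 'torque': array([-0.01088341,  0.00211697,  0.02097962]), 'opening': 0.09180336837915884}
scene [[440.7, 0.0, 282.4], [0.0, 440.7, 213.6], [0.0, 0.0, 1.0]] [[-0.149, 0.741, -0.654, 1.397], [0.989, 0.119, -0.09, 0.098], [0.011, -0.66, -0.751, 1.079], [0.0, 0.0, 0.0, 1.0]]
top [[414.9, 0.0, 279.0], [0.0, 414.9, 211.3], [0.0, 0.0, 1.0]] [[0.019, -0.986, 0.163, 0.26], [-1.0, -0.02, -0.002, 0.002], [0.005, -0.163, -0.987, 1.591], [0.0, 0.0, 0.0, 1.0]]
```

View pics/a_scene.png

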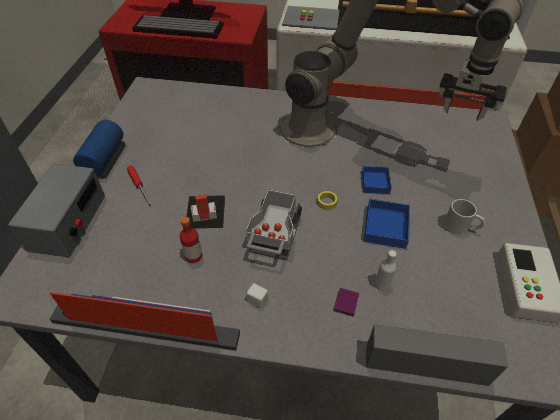

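View pics/a_top.png

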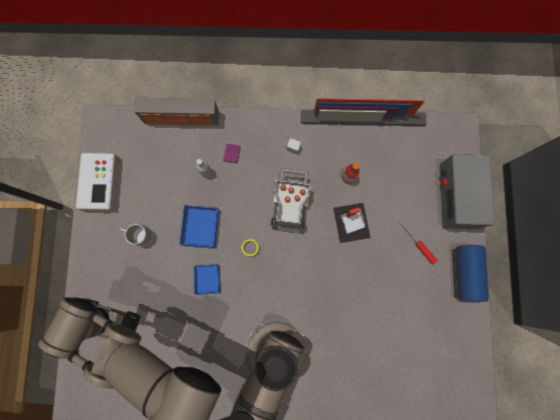

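```bash
cat > h.py <<'E'
import numpy as np,cv2
def load(n): return dict(np.load(n))
def cloud(d):
    K=d["camera_matrix"];z=d["range_z"].astype(float);v,u=np.mgrid[:z.shape[0],:z.shape[1]]
    p=np.stack([(u-K[0,2])/K[0,0]*z,(v-K[1,2])/K[1,1]*z,z],-1)
    w=p@d["pose"][:3,:3].T+d["pose"][:3,3]; w[z==0]=np.nan
    return w
def rays(d,uv,h):
    uv=np.atleast_2d(np.asarray(uv,float));K=d["camera_matrix"]
    r=np.c_[(uv-[K[0,2],K[1,2]])/[K[0,0],K[1,1]],np.ones(len(uv))]@d["pose"][:3,:3].T
    o=d["pose"][:3,3];return o+r*((h-o[2])/r[:,2])[:,None]
def proj(d,P):
    P=np.atleast_2d(P);c=(P-d["pose"][:3,3])@d["pose"][:3,:3];q=c@d["camera_matrix"].T;return q[:,:2]/q[:,2:]
def crop(d,fn,x0,y0,x1,y1,s):
    cv2.imwrite(fn,cv2.resize(d["pixels"][y0:y1,x0:x1],None,fx=s,fy=s,interpolation=cv2.INTER_CUBIC))
E
python3 - <<'E'
from h import *
t=load("a_top.npz");s=load("a_scene.npz")
crop(t,"pics/b_top.png",170,120,400,300,3.4)
crop(s,"pics/b_scene.png",160,150,420,320,3)
for n,d in(("top",t),("scene",s)):
    w=cloud(d);hsv=cv2.cvtColor(d["pixels"],cv2.COLOR_BGR2HSV)
    tab=w[(abs(w[...,2])<.02)];print(n,"table z",np.median(tab[:,2]))
    for nm,lo,hi,reg in(("blue",(105,150,60),(130,255,255),1),("yellow",(22,120,80),(35,255,255),1),("red",(0,150,80),(8,255,255),1),("orange",(2,150,80),(18,255,255),1),("purple",(140,80,30),(172,255,255),1)):
        m=cv2.inRange(hsv,lo,hi)
        k,l,st,c=cv2.connectedComponentsWithStats(m)
        for i in range(1,k):
            if st[i,4]<25:continue
            q=w[l==i];q=q[~np.isnan(q[:,0])]
            if len(q)and -.7<q[:,1].mean()<.6 and .2<q[:,0].mean()<.95:print(n,nm,st[i],c[i].round(),q.min(0).round(3),q.max(0).round(3),np.median(q,0).round(3))
E
```

```text
top table z -0.0003099828747754607
top blue [ 183  208   35   39 1119] [200. 227.] [ 0.38   0.234 -0.008] [0.53  0.365 0.048] [0.455 0.301 0.004]
top blue [195 265  24  29 623] [207. 279.] [ 0.206  0.22  -0.008] [0.311 0.312 0.035] [0.259 0.267 0.002]
top yellow [242 239  17  18 108] [250. 247.] [ 0.347  0.076 -0.007] [0.412 0.139 0.03 ] [0.381 0.107 0.02 ]
top red [317  98 107  16 344] [381. 102.] [ 0.918 -0.526  0.032] [ 0.928 -0.133  0.158] [ 0.923 -0.396  0.143]
top red [346 164  12  14  96] [351. 171.] [ 0.641 -0.285  0.096] [ 0.688 -0.245  0.164] [ 0.655 -0.26   0.115]
top red [348 207  11   8  46] [353. 211.] [ 0.505 -0.305 -0.001] [ 0.547 -0.259  0.109] [ 0.516 -0.274  0.103]
top red [416 241  21  23 157] [426. 252.] [ 0.334 -0.595  0.009] [ 0.416 -0.525  0.033] [ 0.375 -0.561  0.023]
top orange [317  98 107  16 344] [381. 102.] [ 0.918 -0.526  0.032] [ 0.928 -0.133  0.158] [ 0.923 -0.396  0.143]
top orange [140 114  26  10 173] [154. 118.] [0.863 0.45  0.018] [0.87  0.531 0.111] [0.866 0.488 0.073]
top orange [165 114  24  10 172] [177. 119.] [0.863 0.36  0.02 ] [0.87  0.436
[... 1738 characters left out ...]
13]
scene red [  50  292  166   49 3327] [136. 316.] [ 0.922 -0.531  0.018] [ 0.931 -0.13   0.154] [ 0.927 -0.325  0.096]
scene orange [195 195  14  24 245] [202. 206.] [ 0.508 -0.291  0.008] [ 0.532 -0.257  0.108] [ 0.523 -0.274  0.068]
scene orange [181 217   9  12  74] [185. 221.] [ 0.523 -0.326  0.001] [ 0.68  -0.257  0.173] [ 0.671 -0.267  0.168]
scene orange [  50  292  166   49 3326] [136. 316.] [ 0.922 -0.531  0.018] [ 0.931 -0.13   0.154] [ 0.927 -0.325  0.096]
scene purple [334 288  25  28 487] [346. 301.] [ 0.718  0.159 -0.001] [0.793 0.222 0.02 ] [0.758 0.191 0.014]
scene purple [ 92 295 119  18 132] [149. 304.] [ 0.902 -0.439  0.12 ] [ 0.909 -0.142  0.13 ] [ 0.906 -0.297  0.125]
```

View pics/b_top.png

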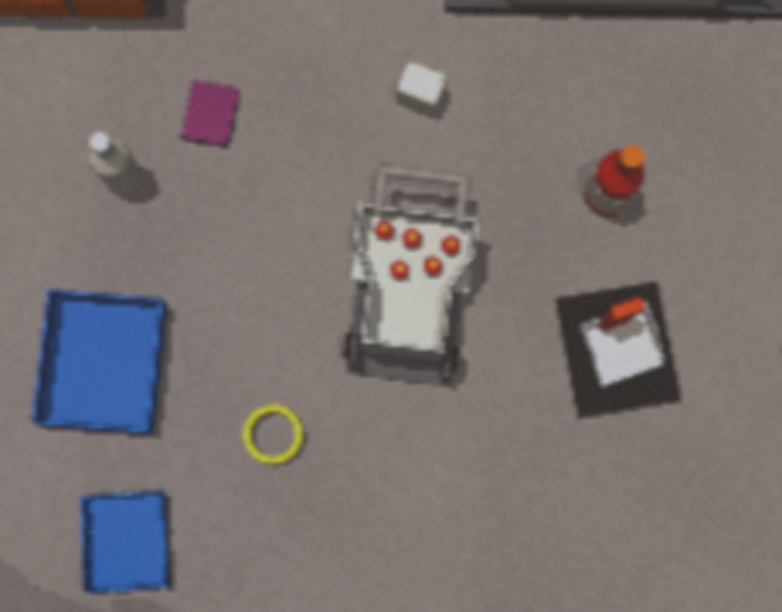

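View pics/b_scene.png

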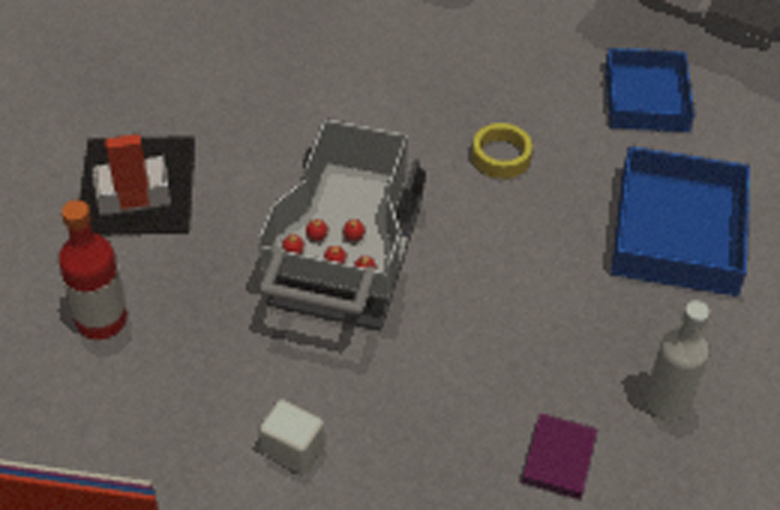

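```bash
python3 - <<'E'
from h import *
t=load("a_top.npz");s=load("a_scene.npz")
W=np.concatenate([cloud(t).reshape(-1,3),cloud(s).reshape(-1,3)])
W=W[~np.isnan(W[:,0])]
B=W[(W[:,0]>.35)&(W[:,0]<.68)&(abs(W[:,1]+.05)<.1)&(W[:,2]>.03)]
for n,d in(("top",t),("scene",s)):
    w=cloud(d);m=(w[...,0]>.35)&(w[...,0]<.68)&(abs(w[...,1]+.05)<.11)&(w[...,2]>.035)
    im=np.zeros(m.shape,np.uint8);im[m]=np.clip(w[...,2][m]*2000,40,255).astype(np.uint8)
    ys,xs=np.where(m);x0,x1,y0,y1=xs.min()-3,xs.max()+3,ys.min()-3,ys.max()+3;print(n,x0,x1,y0,y1)
    cv2.imwrite(f"pics/h_{n}.png",cv2.resize(np.hstack([cv2.applyColorMap(im,cv2.COLORMAP_JET),d["pixels"]])[y0:y1,list(range(x0,x1))+list(range(x0+560,x1+560))],None,fx=6,fy=6,interpolation=cv2.INTER_NEAREST))
    for zl,zh in((.035,.06),(.06,.075),(.075,.09),(.09,.105),(.105,.13)):
        q=w[m&(w[...,2]>zl)&(w[...,2]<zh)]
        if len(q):print(zl,len(q),q.min(0).round(3),q.max(0).round(3),q.mean(0).round(3))
E
```

```text
top 268 313 166 234
0.035 942 [ 0.442 -0.113  0.035] [0.627 0.028 0.06 ] [ 0.548 -0.044  0.05 ]
0.06 210 [ 0.444 -0.112  0.06 ] [0.633 0.028 0.075] [ 0.56  -0.047  0.067]
0.075 204 [ 0.463 -0.111  0.075] [0.672 0.012 0.09 ] [ 0.628 -0.053  0.084]
0.09 71 [ 0.463 -0.113  0.09 ] [0.669 0.016 0.105] [ 0.567 -0.048  0.097]
0.105 68 [ 0.463 -0.084  0.105] [0.611 0.012 0.123] [ 0.491 -0.036  0.114]
scene 243 304 187 257
0.035 996 [ 0.454 -0.115  0.037] [0.632 0.029 0.06 ] [ 0.541 -0.041  0.051]
0.06 472 [ 0.459 -0.114  0.06 ] [0.671 0.029 0.075] [ 0.56  -0.047  0.067]
0.075 537 [ 0.464 -0.113  0.075] [0.678 0.018 0.09 ] [ 0.601 -0.052  0.083]
0.09 221 [ 0.465 -0.115  0.09 ] [0.671 0.018 0.105] [ 0.528 -0.045  0.097]
0.105 135 [ 0.463 -0.086  0.105] [0.547 0.009 0.119] [ 0.489 -0.037  0.111]
```

View pics/h_top.png

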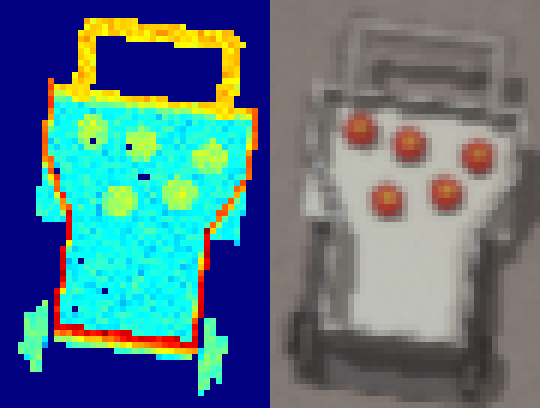

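View pics/h_scene.png

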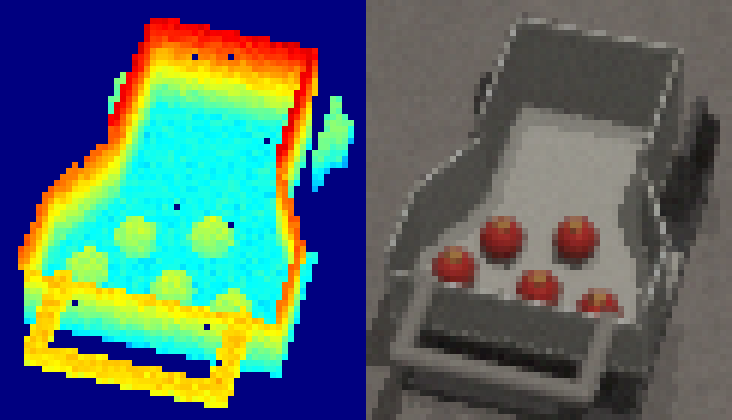

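```bash
python3 - <<'E'
from h import *
t=load("a_top.npz");s=load("a_scene.npz")
for n,d in(("top",t),("scene",s)):
    w=cloud(d);w=w[~np.isnan(w[...,0])]
    b=w[(abs(w[:,1]+.05)<.11)&(w[:,2]>.07)&(w[:,2]<.095)&(w[:,0]>.645)&(w[:,0]<.7)]
    c=b.mean(0);print(n,"bar",len(b),b.min(0).round(4),b.max(0).round(4))
    # front bar: middle part only
    m=b[(abs(b[:,1]+.055)<.03)];p=np.polyfit(m[:,1],m[:,0],1);print(" bar mid",m.mean(0).round(4),"slope",p[0].round(3), "x at -.055",np.polyval(p,-.055).round(4),m[:,2].max())
    q=w[(abs(w[:,1]+.05)<.11)&(w[:,2]>.106)&(w[:,0]<.482)&(w[:,0]>.44)]
    p=np.polyfit(q[:,1],q[:,0],1);print(" nose",len(q),q.min(0).round(3),q.max(0).round(3),"slope",p[0].round(3),np.polyval(p,-.037).round(4))
    f=w[(abs(w[:,1]+.05)<.11)&(abs(w[:,2]-.05)<.004)&(w[:,0]>.46)&(w[:,0]<.53)]
    # side walls inside points for axis direction
    for k in(.475,.49,.505,.52):
        g=w[(abs(w[:,0]-k)<.006)&(abs(w[:,1]+.04)<.07)&(w[:,2]>.1)]
        L=g[g[:,1]>-.03];R=g[g[:,1]<-.05];print("  wall x",k,L[:,1].mean().round(4) if len(L) else None,R[:,1].mean().round(4)if len(R) else None)
    # mat, tray
E
```

```text
top bar 103 [ 0.6451 -0.1066  0.0765] [ 0.6721 -0.0053  0.0938]
 bar mid [ 0.663  -0.0555  0.0844] slope 0.118 x at -.055 0.663 0.0934196521207511
 nose 37 [ 0.463 -0.08   0.106] [0.481 0.006 0.123] slope 0.074 0.4692
  wall x 0.475 -0.0063 -0.0772
  wall x 0.49 0.0062 -0.0802
  wall x 0.505 0.0029 -0.0812
  wall x 0.52 0.0032 -0.0835
scene bar 192 [ 0.645  -0.1049  0.0734] [ 0.6776 -0.0025  0.0912]
 bar mid [ 0.6683 -0.0552  0.0834] slope 0.104 x at -.055 0.6683 0.08814380521811027
 nose 78 [ 0.463 -0.078  0.106] [0.481 0.009 0.119] slope 0.083 0.4718
  wall x 0.475 -0.0097 -0.066
  wall x 0.49 0.0066 -0.0784
  wall x 0.505 0.0052 -0.08
  wall x 0.52 0.0038 -0.0815
```

Request:
step_arm(series=[[0.5,0.88,-0.94,0,-0.73],[0.5,0.88,-0.94,0,-0.73],[0.5,0.88,-0.94,0,-0.73],[0.5,0.88,-0.94,0,-0.73],[0.5,0.88,-0.94,0,-0.73],[0.5,0.88,-0.94,0,-0.73],[0.5,0.88,-0.94,0,-0.73],[0.5,0.88,-0.94,0,-0.73],[0.5,0.88,-0.94,0,-0.73],[0.5,0.88,-0.94,0,-0.73],[0.5,0.88,-0.94,0,-0.73],[0.5,0.88,-0.94,0,-0.73]], squeeze=20)

```text
time: 1.3
tool_pos: [0.4025, 0.2234, 0.2435]
tool_rot: [-3.141, -0.0, 2.173]
contact_force: [0.4, 0.2, 0.1]
opening: 0.0456
```

Request:
step_arm(series=[[0.45,0.88,-0.94,0,-0.73],[0.45,0.88,-0.94,0,-0.73],[0.45,0.88,-0.94,0,-0.73],[0.45,0.88,-0.94,0,-0.73],[0.45,0.88,-0.94,0,-0.73],[0.45,0.88,-0.94,0,-0.73],[0.45,0.88,-0.94,0,-0.73],[0.45,0.88,-0.94,0,-0.73],[0.45,0.88,-0.94,0,-0.73],[0.45,0.88,-0.94,0,-0.73],[0.45,0.88,-0.94,0,-0.73],[0.45,0.5,-0.94,0,-0.73]])

```text
time: 2.5
tool_pos: [0.6574, -0.0585, 0.2427]
tool_rot: [-3.141, -0.0, 1.472]
contact_force: [0.1, -0.6, 0.3]
opening: 0.0415
```

```bash
python3 - <<'E'
from h import *
from cell import vision,sensors
o=sensors.observe();print(o["time"],o["tool_pos"].round(4),o["tool_rot"].round(3),o["opening"])
d=vision.read_camera("wrist");cv2.imwrite("pics/w1.png",d["pixels"]);np.savez("w1.npz",**d);print(d["pose"].round(3).tolist())
t=load("a_top.npz");s=load("a_scene.npz")
for n,d in(("top",t),("scene",s)):
    w=cloud(d);
    b=w[(abs(w[...,0]-.52)<.06)&(abs(w[...,1]+.275)<.05)&(w[...,2]>.085)];b=b[~np.isnan(b[:,0])]
    u,S,V=np.linalg.svd((b-b.mean(0))[:,:2]);print(n,"handle top",len(b),b.mean(0).round(4),V[0].round(3),np.arctan2(-V[0,0]*np.sign(V[0,1]),abs(V[0,1])))
    hsv=cv2.cvtColor(d["pixels"],cv2.COLOR_BGR2HSV)
    m=(hsv[...,2]<60)&(abs(w[...,2])<.012)&(abs(w[...,0]-.49)<.12)&(abs(w[...,1]+.27)<.12)
    k,l,st,c=cv2.connectedComponentsWithStats(m.astype(np.uint8));i=1+st[1:,4].argmax()
    q=rays(d,np.argwhere(l==i)[:,::-1],.003)[:,:2].astype(np.float32);print(" mat",cv2.minAreaRect(q),st[i,4])
    m=(hsv[...,2]>120)&(hsv[...,1]<60)&(w[...,2]<.04)&(abs(w[...,0]-.5)<.1)&(abs(w[...,1]+.275)<.08)
    q=w[m];print(" bright",len(q),q.mean(0).round(3),cv2.minAreaRect(q[:,:2].astype(np.float32)))
E
```

```text
2.5 [ 0.6574 -0.0585  0.2427] [-3.141 -0.     1.472] 0.04154001482426052
[[0.995, -0.097, -0.027, 0.664], [-0.1, -0.963, -0.249, 0.008], [-0.002, 0.251, -0.968, 0.384], [0.0, 0.0, 0.0, 1.0]]
top handle top 41 [ 0.5146 -0.2754  0.1031] [ 0.394 -0.919] 0.4049469943663006
 mat ((0.4854033589363098, -0.28191077709198), (0.13285484910011292, 0.11290524899959564), 11.062112808227539) 485
 bright 1179 [ 0.508 -0.271  0.001] ((0.49990060925483704, -0.2749505937099457), (0.15997394919395447, 0.1998284012079239), 89.88863372802734)
scene handle top 83 [ 0.5212 -0.2744  0.0987] [-0.337  0.942] 0.3434607342014225
 mat ((0.48867541551589966, -0.28166940808296204), (0.14022912085056305, 0.1199798732995987), 10.947566986083984) 630
 bright 103 [ 0.482 -0.291  0.009] ((0.4894610643386841, -0.28740453720092773), (0.07266338169574738, 0.07527230679988861), 20.69157600402832)
```

View pics/w1.png

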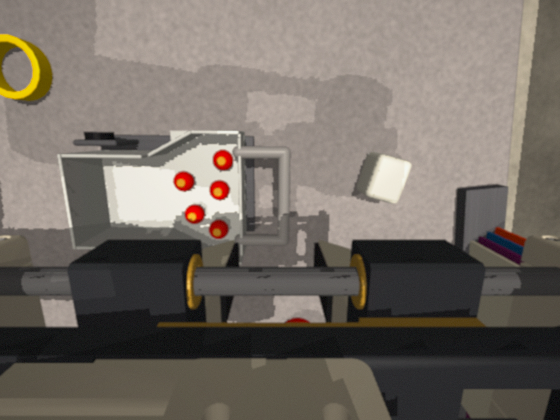

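```bash
python3 - <<'E'
from h import *
d=load("w1.npz");w=cloud(d)
b=w[145:246,255:300];m=(b[...,2]>.075)&(b[...,2]<.1)&(b[...,0]>.655)
q=b[m];print(len(q),q.min(0).round(4),q.max(0).round(4));p=np.polyfit(q[:,1],q[:,0],1);print("slope",p,np.polyval(p,-.055))
print(rays(d,[(284,152),(284,195),(284,240),(290,195),(278,195)],.08).round(4).tolist())
print("nose top corners",rays(d,[(60,155),(80,247),(65,158),(84,245)],.115).round(4).tolist())
print("floor nose edge",rays(d,[(108,164),(115,240)],.05).round(4).tolist())
crop(d,"pics/w1c.png",40,110,310,260,2.9)
E
```

```text
1259 [ 0.655  -0.1037  0.0798] [ 0.6749 -0.0026  0.0887]
slope [0.06669573 0.66745846] 0.6637901901111412
[[0.6698, -0.0099, 0.08], [0.6658, -0.0524, 0.08], [0.6613, -0.1004, 0.08], [0.6719, -0.053, 0.08], [0.6598, -0.0518, 0.08]]
nose top corners [[0.4756, 0.0091, 0.115], [0.4708, -0.0758, 0.115], [0.4792, 0.0061, 0.115], [0.475, -0.0742, 0.115]]
floor nose edge [[0.4792, -0.0053, 0.05], [0.4666, -0.0916, 0.05]]
```

View pics/w1c.png

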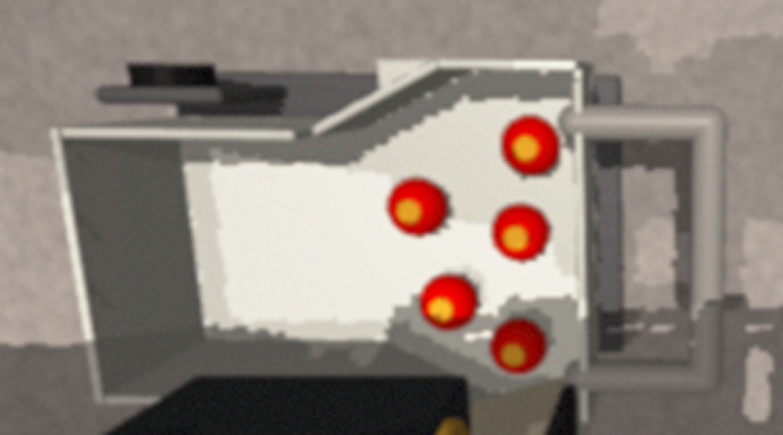

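Request:
step_arm(series=[[0.42,0.34,0.1,-0.8,0],[0.42,0,0,-0.95,0],[0.42,0,0,-0.95,0],[0.42,0,0,-0.95,0],[0.42,0,0,-0.95,0],[0.42,0,0,-0.95,0],[0.42,0,0,-0.97,0],[0.42,0,0,0,0],[0,0,0,0,0],[0,0,0,0,0],[0,0,0,0,0]], squeeze=25)

```text
time: 3.65
tool_pos: [0.6657, -0.055, 0.0824]
tool_rot: [3.139, 0.0, 1.474]
contact_force: [-0.8, 0.1, -0.5]
opening: 0.0193
```

Request:
step_arm(series=[[0,0,0,0,0],[0,-0.06,0.006,0.35,0],[0,-0.08,0.008,0.35,0],[0,-0.09,0.01,0.34,0],[0,-0.11,0.01,0.335,0],[0,-0.124,0.012,0.33,0],[0,-0.136,0.013,0.33,0],[0,-0.152,0.015,0.32,0],[0,-0.164,0.016,0.31,0],[0,-0.184,0.018,0.31,0],[0,-0.188,0.018,0.29,0],[0,-0.21,0.02,0.29,0]])

```text
time: 4.85
tool_pos: [0.6296, -0.0511, 0.1708]
tool_rot: [3.135, -0.001, 1.474]
contact_force: [8.8, 1.1, -4.2]
opening: 0.0108
```

```bash
python3 - <<'E'
from h import *
from cell import vision,sensors
o=sensors.observe();print(o["time"],o["tool_pos"].round(4),o["tool_rot"].round(3),o["opening"],o["contact_force"])
d=vision.read_camera("scene");np.savez("s2.npz",**d);crop(d,"pics/s2.png",160,100,420,270,3)
E
```

```text
4.85 [ 0.6296 -0.0511  0.1708] [ 3.135e+00 -1.000e-03  1.474e+00] 0.010782340632280354 [ 8.75250731  1.05715145 -4.22730244]
```

View pics/s2.png

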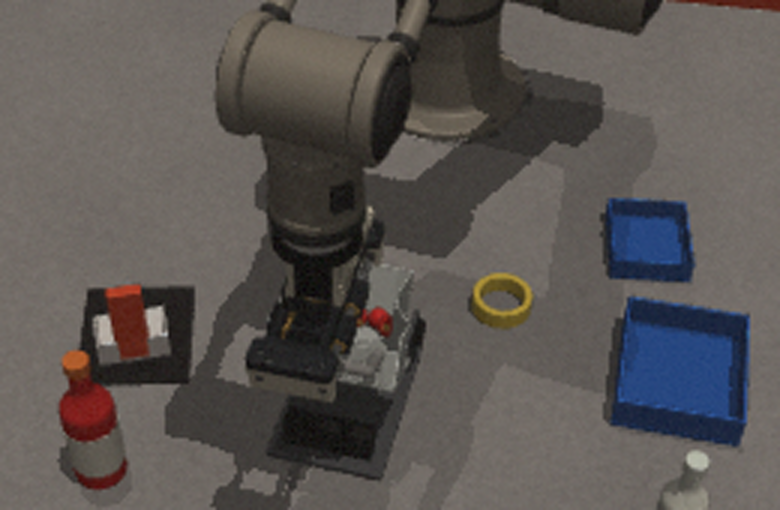

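Request:
step_arm(series=[[0,0.1,0,0.25,0],[0,0,0,0.1,0],[0,0,0,0,0],[0.36,0,0,0,0],[0.36,0,0,0,0],[0.36,0,0,0,0],[0.36,0,0,0.6,0],[0.36,0,0,1,0],[0.36,0,0,1,0],[0.4,0,0,1,0]])

```text
time: 5.9
tool_pos: [0.6298, -0.0512, 0.2707]
tool_rot: [3.14, 0.0, 1.474]
contact_force: [0.8, 0.9, -0.2]
opening: 0.0355
```

```bash
python3 - <<'E'
from h import *
from cell import vision,sensors
o=sensors.observe();print(o["time"],o["tool_pos"].round(4),o["tool_rot"].round(3),o["opening"],o["contact_force"].round(1))
d=vision.read_camera("wrist");np.savez("w3.npz",**d);cv2.imwrite("pics/w3.png",d["pixels"])
E
```

```text
5.9 [ 0.6298 -0.0512  0.2707] [3.14  0.    1.474] 0.035502696316204195 [ 0.8  0.9 -0.2]
```

View pics/w3.png

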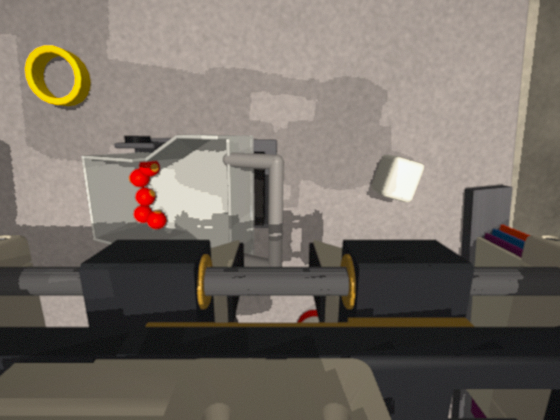

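```bash
python3 - <<'E'
from h import *
d=load("w3.npz");w=cloud(d)
hsv=cv2.cvtColor(d["pixels"],cv2.COLOR_BGR2HSV)
m=((hsv[...,0]<10)|(hsv[...,0]>172))&(hsv[...,1]>150)&(hsv[...,2]>60);m[:,:120]=0;m[:,170:]=0;m[:150]=0;m[240:]=0
q=w[m];print(q.min(0).round(3),q.max(0).round(3))
b=w[150:240,266:286].reshape(-1,3);b=b[b[:,2]>.14];print("bar",b.mean(0).round(4),b[:,2].max().round(4),b.min(0).round(3),b.max(0).round(3))
crop(d,"pics/w3c.png",70,110,300,250,3.4)
# floor plane fit in bin
f=w[175:225,175:215].reshape(-1,3);A=np.c_[f[:,:2],np.ones(len(f))];c=np.linalg.lstsq(A,f[:,2],rcond=None)[0];print("floor slope",c,"tilt",np.arctan(np.hypot(*c[:2])),"dir",np.arctan2(c[1],c[0]))
E
```

```text
[nan nan nan] [nan nan nan]
bar [ 0.6306 -0.0325  0.1718] 0.1753 [ 0.621 -0.07   0.165] [0.639 0.001 0.175]
 ** On entry to DLASCL parameter number  4 had an illegal value
 ** On entry to DLASCL parameter number  4 had an illegal valueTraceback (most recent call last):
  File "<stdin>", line 9, in <module>
    x, resids, rank, s = _umath_linalg.lstsq(a, b, rcond,
                         ~~~~~~~~~~~~~~~~~~~^^^^^^^^^^^^^
                                             signature=signature)
                                             ^^^^^^^^^^^^^^^^^^^^
    raise LinAlgError("SVD did not converge in Linear Least Squares")
numpy.linalg.LinAlgError: SVD did not converge in Linear Least Squares
```

View pics/w3c.png

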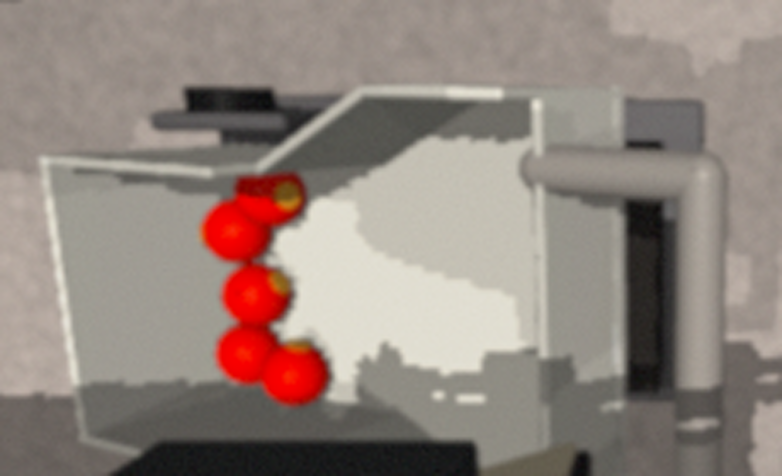

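Request:
step_arm(series=[[0.7,-0.57,-0.8,0,-1],[0.7,-0.57,-0.8,0,-1],[0.7,-0.57,-0.8,0,-1],[0.7,-0.57,-0.8,0,-1],[0.7,-0.57,-0.8,0,-1],[0.7,-0.57,-0.8,0,-1],[0.7,-0.57,-0.8,0,-1],[0.7,-0.57,-0.8,0,-1],[0.7,-0.57,-0.8,0,-1],[0.7,-0.57,-0.8,0,-1],[0.7,-0.57,-0.8,0,-1],[0.7,-0.57,-0.8,0,-1]])

```text
time: 7.15
tool_pos: [0.4583, -0.292, 0.2693]
tool_rot: [3.14, -0.001, 0.511]
contact_force: [0.7, 0.7, 0.6]
opening: 0.064
```

```bash
python3 - <<'E'
from h import *
from cell import vision,sensors
o=sensors.observe();print(o["time"],o["tool_pos"].round(4),o["tool_rot"].round(3),o["opening"],o["contact_force"].round(1))
d=vision.read_camera("wrist");np.savez("w4.npz",**d);cv2.imwrite("pics/w4.png",d["pixels"])
E
```

```text
7.15 [ 0.4583 -0.292   0.2693] [ 3.14e+00 -1.00e-03  5.11e-01] 0.06402566336269674 [0.7 0.7 0.6]
```

View pics/w4.png

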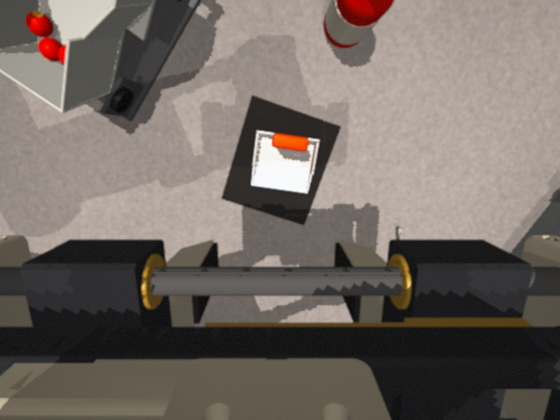

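```bash
python3 - <<'E'
from h import *
d=load("w4.npz");w=cloud(d);hsv=cv2.cvtColor(d["pixels"],cv2.COLOR_BGR2HSV)
m=cv2.inRange(hsv,(2,150,80),(20,255,255));m[:, :240]=0;m[:,340:]=0;m[:110]=0;m[180:]=0
ys,xs=np.where(m);q=rays(d,np.c_[xs,ys],.105);q=q[:,:2].astype(np.float32);print(len(q),cv2.minAreaRect(q))
h=w[m>0];h=h[h[:,2]>.095];print("top 3d",h.mean(0).round(4),len(h))
mm=(hsv[...,2]<70)&(abs(w[...,2])<.02);mm[:90]=0;mm[228:]=0;mm[:,:215]=0;mm[:,345:]=0
k,l,st,c=cv2.connectedComponentsWithStats(mm.astype(np.uint8));i=1+st[1:,4].argmax();q=rays(d,np.argwhere(l==i)[:,::-1],.003)[:,:2].astype(np.float32);print("mat",cv2.minAreaRect(q))
b=((hsv[...,1]<60)&(hsv[...,2]>200)).astype(np.uint8);b[:125]=0;b[200:]=0;b[:,:245]=0;b[:,325:]=0
ys,xs=np.where(b);q=rays(d,np.c_[xs,ys],.005)[:,:2].astype(np.float32);print("blade",cv2.minAreaRect(q))
print("lip",rays(d,[(251,187),(308,193)],.004).round(4).tolist())
crop(d,"pics/w4c.png",220,90,350,230,4)
E
```

```text
520 ((0.5168916583061218, -0.27455973625183105), (0.01428055576980114, 0.034606385976076126), 20.747163772583008)
top 3d [ 0.5168 -0.2749  0.1051] 497
mat ((0.48551955819129944, -0.2819184362888336), (0.1387922614812851, 0.11842060089111328), 10.841859817504883)
blade ((0.48994919657707214, -0.28636425733566284), (0.07138436287641525, 0.08090130239725113), 20.94748306274414)
lip [[0.44, -0.2642, 0.004], [0.4703, -0.3353, 0.004]]
```

View pics/w4c.png

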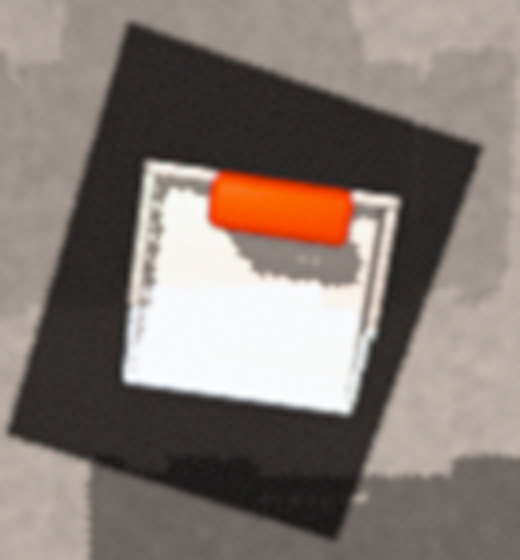

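Request:
step_arm(series=[[0.7,0.78,0.23,0,-0.61],[0.7,0.78,0.23,0,-0.61],[0.7,0.78,0.23,-0.6,-0.61],[0.7,0,0,-0.95,0],[0.7,0,0,-0.95,0],[0.7,0,0,-0.95,0],[0.7,0,0,-0.95,0],[0.7,0,0,-0.95,0],[0.7,0,0,-0.95,0],[0.7,0,0,-0.95,0],[0.7,0,0,0,0]], squeeze=5)

```text
time: 8.3
tool_pos: [0.516, -0.2728, 0.0848]
tool_rot: [-3.137, 0.003, 0.368]
contact_force: [-0.4, -0.5, -0.6]
opening: 0.0643
```

Request:
step_arm(series=[[0,0,0,0,0],[0,0,0,0,0],[0,0,0,0,0],[0,0,0,0,0]], squeeze=5)

```text
time: 8.7
tool_pos: [0.5179, -0.2743, 0.0883]
tool_rot: [3.14, -0.001, 0.368]
contact_force: [-0.5, -0.6, 0.6]
opening: 0.0367
```

Request:
step_arm(series=[[0,0,0,0.3,0],[0,0,0,0.6,0],[0,0,0,0.9,0],[0,0,0,1,0],[0,0,0,1,0],[0,0,0,1,0],[0,0,0,0.5,0],[0,0,0,0,0]], squeeze=5)

```text
time: 9.5
tool_pos: [0.5181, -0.2744, 0.2216]
tool_rot: [3.138, -0.002, 0.368]
contact_force: [-0.4, -0.4, -2.0]
opening: 0.0359
```

```bash
cat > tilt.py <<'E'
import sys
from h import *
from cell import vision,sensors
def tilt(tag,cams=("scene",)):
    o=sensors.observe();T=o["tool_pos"];y=o["tool_rot"][2];print(o["time"],T.round(4),o["tool_rot"].round(3),o["opening"].round(4),o["contact_force"].round(1))
    for c in cams:
        d=vision.read_camera(c);np.savez(f"{tag}_{c}.npz",**d)
        u,v=proj(d,T-[0,0,.05])[0].astype(int) if c!="wrist" else (280,150)
        if c=="wrist": cv2.imwrite(f"pics/{tag}_{c}.png",d["pixels"]);continue
        x0=max(u-65,0);y0=max(v-50,0);crop(d,f"pics/{tag}_{c}.png",x0,y0,x0+130,y0+100,6)
        w=cloud(d)[y0:y0+100,x0:x0+130];hsv=cv2.cvtColor(d["pixels"],cv2.COLOR_BGR2HSV)[y0:y0+100,x0:x0+130]
        R=np.array([[np.cos(y),np.sin(y),0],[-np.sin(y),np.cos(y),0],[0,0,1]])
        L=(w-T)@R.T
        ok=(abs(L[...,0])<.13)&(abs(L[...,1])<.05)&(L[...,2]<.03)&(L[...,2]>-.13)
        o_=ok&(cv2.inRange(hsv,(2,150,50),(20,255,255))>0)&(abs(L[...,1])<.025)
        q=L[o_];print(c,"orange n",len(q))
        if len(q)>8:
            print("  ext",q.min(0).round(3),q.max(0).round(3))
            q=q[(q[:,2]<-.01)]
            p=np.polyfit(q[:,2],q[:,0],1);print("  handle dx/dz",p[0].round(3),"tilt lip-down(+)",np.arctan(p[0]).round(3))
        b=L[ok&(hsv[...,1]<70)&(hsv[...,2]>90)&(L[...,2]<-.04)]
        if len(b)>5: print("  bright",len(b),b.min(0).round(3),b.max(0).round(3))
        np.save(f"{tag}_{c}_L.npy",L)
if __name__=="__main__": tilt(sys.argv[1],sys.argv[2:] or ("scene",))
E
python3 tilt.py t1
```

```text
Traceback (most recent call last):
  File "tilt.py", line 24, in <module>
    if __name__=="__main__": tilt(sys.argv[1],sys.argv[2:] or ("scene",))
                             ~~~~^^^^^^^^^^^^^^^^^^^^^^^^^^^^^^^^^^^^^^^^
  File "tilt.py", line 5, in tilt
    o=sensors.observe();T=o["tool_pos"];y=o["tool_rot"][2];print(o["time"],T.round(4),o["tool_rot"].round(3),o["opening"].round(4),o["contact_force"].round(1))
                                                                                                             ^^^^^^^^^^^^^^^^^^
AttributeError: 'float' object has no attribute 'round'
```

```bash
sed -i 's/o\["opening"\].round(4)/round(o["opening"],4)/' tilt.py
python3 tilt.py t1
```

```text
9.5 [ 0.5181 -0.2744  0.2216] [ 3.138e+00 -2.000e-03  3.680e-01] 0.0359 [-0.4 -0.4 -2. ]
scene orange n 308
  ext [-0.005 -0.019 -0.082] [0.011 0.016 0.021]
  handle dx/dz 0.009 tilt lip-down(+) 0.009
  bright 105 [-0.067 -0.039 -0.087] [ 0.009  0.036 -0.052]
```

View pics/t1_scene.png

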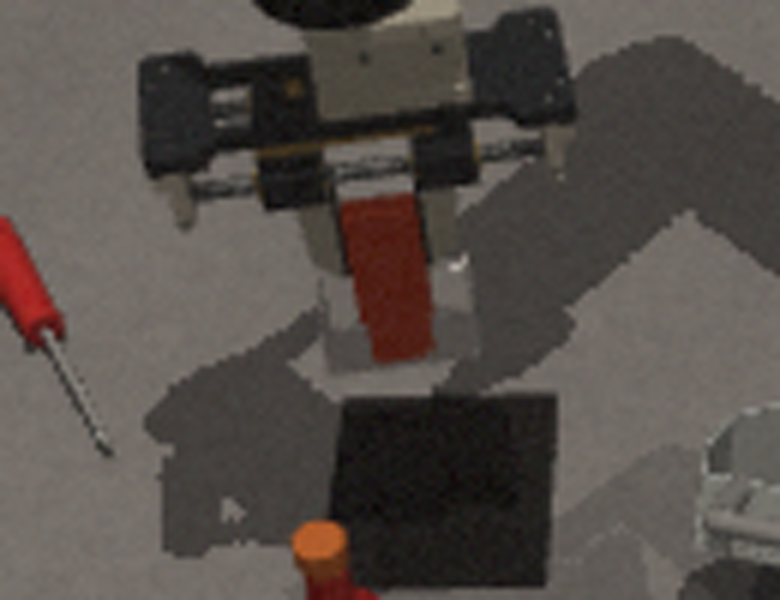

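Request:
step_arm(series=[[0,0,0,0,0],[0,0,0,0,0],[0,0,0,0,0]], squeeze=3)

```text
time: 9.85
tool_pos: [0.5171, -0.2738, 0.2185]
tool_rot: [-3.14, 0.001, 0.368]
contact_force: [0.1, 0.5, -1.8]
opening: 0.0357
```

```bash
python3 tilt.py t2
```

```text
9.85 [ 0.5171 -0.2738  0.2185] [-3.14e+00  1.00e-03  3.68e-01] 0.0357 [ 0.1  0.5 -1.8]
scene orange n 286
  ext [-0.003 -0.018 -0.08 ] [0.012 0.016 0.019]
  handle dx/dz 0.019 tilt lip-down(+) 0.019
  bright 98 [-0.064 -0.039 -0.088] [ 0.007  0.036 -0.051]
```

```bash
python3 - <<'E'
from h import *
for n in("a_top","a_scene","t2_scene"):
    d=load(n+".npz");w=cloud(d);hsv=cv2.cvtColor(d["pixels"],cv2.COLOR_BGR2HSV)
    m=(cv2.inRange(hsv,(105,130,30),(130,255,255))>0)&(w[...,0]>.36)&(w[...,0]<.56)&(w[...,1]>.2)&(w[...,1]<.4)
    q=w[m];r=cv2.minAreaRect(q[:,:2].astype(np.float32));print(n,r)
    r=q[q[:,2]>.03];print("  rim",cv2.minAreaRect(r[:,:2].astype(np.float32)))
    g=w[(w[...,0]>.55)&(w[...,0]<.75)&(w[...,1]>.22)&(w[...,1]<.36)&(w[...,2]>.1)];print("  glue",g.mean(0).round(3),len(g))
E
```

```text
a_top ((0.4554213881492615, 0.30040204524993896), (0.12922906875610352, 0.14825400710105896), 86.42472839355469)
  rim ((0.4554213881492615, 0.30040204524993896), (0.12922906875610352, 0.14825400710105896), 86.42472839355469)
  glue [0.671 0.287 0.124] 80
a_scene ((0.45898061990737915, 0.30087417364120483), (0.12913791835308075, 0.15647922456264496), 86.47087860107422)
  rim ((0.45920079946517944, 0.30086061358451843), (0.12913791835308075, 0.15542469918727875), 86.47087860107422)
  glue [0.682 0.289 0.125] 171
t2_scene ((0.45808565616607666, 0.3012635409832001), (0.12985621392726898, 0.15939396619796753), 86.45220947265625)
  rim ((0.45784634351730347, 0.30092430114746094), (0.1302703619003296, 0.15861806273460388), 85.82850646972656)
  glue [0.682 0.288 0.124] 177
```

Request:
step_arm(series=[[0,0,0.2,0.8,-0.3],[0,0,0.9,0.8,-0.4],[0,0,0.95,0,-0.4],[0,-0.1,0.95,0,-0.4],[0,-0.1,0.95,0,-0.4],[0,-0.1,0.95,0,-0.4],[0,-0.1,0.95,0,-0.4],[0,-0.1,0.95,0,-0.4],[0,-0.1,0.95,0,-0.4],[0,-0.1,0.95,0,-0.4],[0,-0.1,0.95,0,-0.4],[0,-0.1,0.95,0,-0.4]], squeeze=8)

```text
time: 11.1
tool_pos: [0.4947, -0.0081, 0.2594]
tool_rot: [-3.142, 0.0, -0.01]
contact_force: [-0.7, -0.1, -1.2]
opening: 0.0359
```

Request:
step_arm(series=[[0,-0.06,0.95,0,-0.05],[0,-0.06,0.95,0,-0.05],[0,-0.06,0.95,0,-0.05],[0,-0.06,0.95,0,-0.05],[0,-0.06,0.95,0,-0.05],[0,-0.06,0.95,0,-0.05],[0,-0.06,0.95,0,-0.05],[0,-0.06,0.95,0,-0.05],[0,-0.06,0.95,0,-0.05],[0,-0.06,0.95,0,-0.05],[0,-0.06,0.95,0,-0.05],[0,-0.06,0.95,0,-0.05]])

```text
time: 12.3
tool_pos: [0.4767, 0.2769, 0.2593]
tool_rot: [3.141, 0.0, -0.056]
contact_force: [0.0, -0.7, -1.6]
opening: 0.0358
```

Request:
step_arm(series=[[0,-0.06,0.8,-0.3,-0.05],[0,0,0,-0.8,0],[0,0,0,-1,0],[0,0,0,-1,0],[0,0,0,-1,0],[0,0,0,-1,0],[0,0,0,-0.8,0],[0,0,0,-0.4,0],[0,0,0,0,0]])

```text
time: 13.2
tool_pos: [0.4747, 0.2956, 0.1007]
tool_rot: [3.14, 0.003, -0.06]
contact_force: [-0.2, -0.4, -1.2]
opening: 0.0356
```

```bash
python3 tilt.py t3
```

```text
13.2 [0.4747 0.2956 0.1007] [ 3.14e+00  3.00e-03 -6.00e-02] 0.0356 [-0.2 -0.4 -1.2]
scene orange n 214
  ext [-0.008 -0.019 -0.056] [0.012 0.017 0.021]
  handle dx/dz 0.017 tilt lip-down(+) 0.017
  bright 466 [-0.045 -0.05  -0.108] [ 0.13   0.05  -0.054]
```

View pics/t3_scene.png

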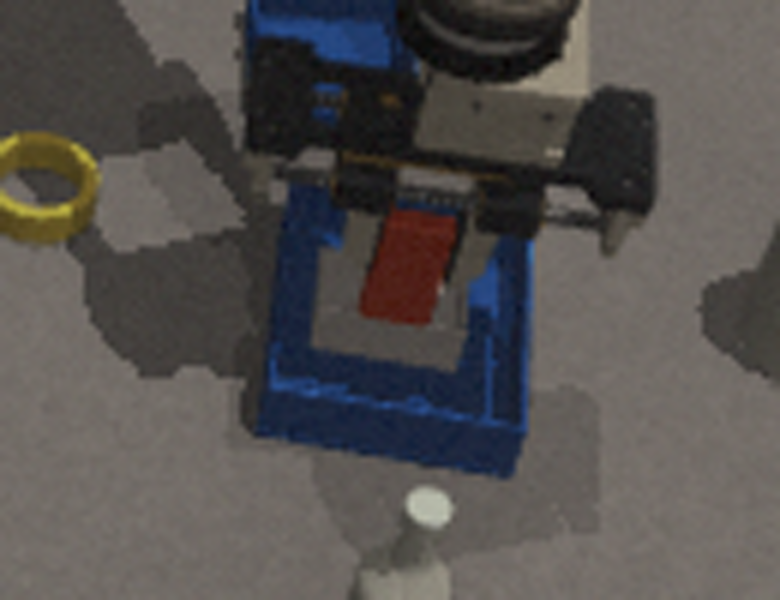

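Request:
step_arm(series=[[0,-0.5,0.02,0,0],[0,-0.45,0.02,0,0],[0,-0.35,0.02,0.24,0],[0,-0.38,0.02,0.2,0],[0,-0.4,0.02,0.16,0],[0,-0.41,0.02,0.12,0],[0,-0.42,0.02,0.08,0],[0,-0.42,0.02,0.04,0],[0,0,0,0,0]])

```text
time: 14.15
tool_pos: [0.3904, 0.2999, 0.1231]
tool_rot: [3.141, 0.001, -0.059]
contact_force: [0.5, 0.5, -1.3]
opening: 0.0359
```

```bash
python3 tilt.py t4
```

```text
14.15 [0.3904 0.2999 0.1231] [ 3.141e+00  1.000e-03 -5.900e-02] 0.0359 [ 0.5  0.5 -1.3]
scene orange n 292
  ext [-0.006 -0.019 -0.063] [0.053 0.017 0.017]
  handle dx/dz -0.702 tilt lip-down(+) -0.612
  bright 269 [-0.105 -0.039 -0.128] [ 0.059  0.05  -0.04 ]
```

View pics/t4_scene.png

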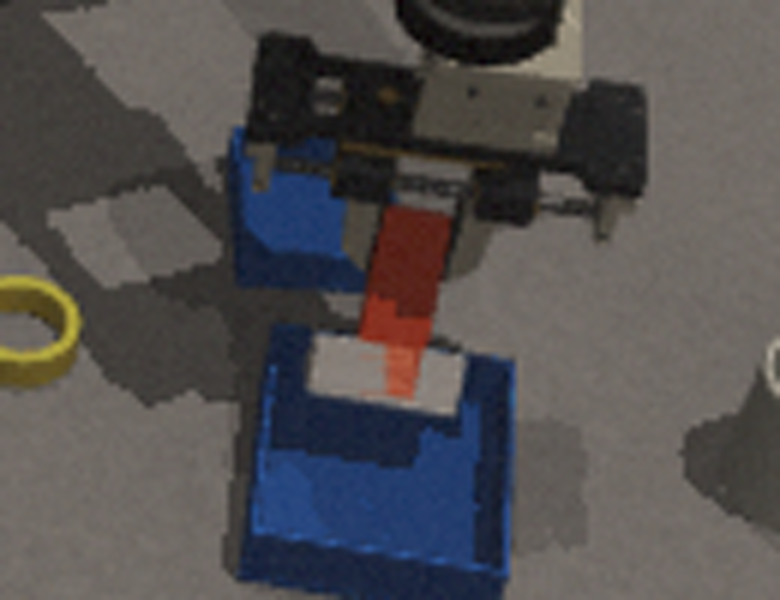

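```bash
cat >> h.py <<'E'
N=np.array([.471,-.036,.05]);TH=-.098;TI=.48
ex=np.array([np.cos(TH)*np.cos(TI),np.sin(TH)*np.cos(TI),np.sin(TI)]);ey=np.array([-np.sin(TH),np.cos(TH),0]);ez=np.cross(ex,ey)
Rb=np.stack([ex,ey,ez])
def tobin(P): return (np.asarray(P)-N)@Rb.T
def frombin(P): return np.asarray(P)@Rb+N
def rayplane(d,uv,h):
    uv=np.atleast_2d(np.asarray(uv,float));K=d["camera_matrix"]
    r=np.c_[(uv-[K[0,2],K[1,2]])/[K[0,0],K[1,1]],np.ones(len(uv))]@d["pose"][:3,:3].T;o=d["pose"][:3,3]
    return tobin(o+r*((h-(o-N)@ez)/(r@ez))[:,None])
E
python3 - <<'E'
from h import *
d=load("w3.npz")
px=np.array([(270,197),(237,232),(257,295),(248,353),(295,374)])/3.4+[70,110]
print("knobs in bin mm\n",(rayplane(d,px,.011)*1000).round(1))
for nm,p,h in(("nosetopL",(42,158),.065),("nosetopR",(83,438),.065),("pocketendL",(255,170),.065),("wideL",(362,92),.05)):
    print(nm,(rayplane(d,np.array(p)/3.4+[70,110],h)*1000).round(1))
w=tobin(cloud(d));q=w[(w[...,0]>.07)&(w[...,0]<.14)&(abs(w[...,1])<.03)&(abs(w[...,2])<.02)];print("floor z",len(q),np.polyfit(q[:,0],q[:,2],1),np.polyfit(q[:,1],q[:,2],1))
t=load("t3_scene.npz");w=tobin(cloud(t));q=w[(w[...,0]>.07)&(w[...,0]<.14)&(abs(w[...,1])<.03)&(abs(w[...,2])<.02)];print("scene floor z",len(q),np.polyfit(q[:,0],q[:,2],1))
hs=cv2.cvtColor(t["pixels"],cv2.COLOR_BGR2HSV)
m=((hs[...,0]<10)|(hs[...,0]>172))&(hs[...,1]>140)&(hs[...,2]>60)&(w[...,0]>-.01)&(w[...,0]<.1)&(abs(w[...,1])<.05);q=w[m];print(len(q),q.min(0).round(3),q.max(0).round(3))
ys,xs=np.where(m);crop(t,"pics/t3bin.png",210,150,330,270,5)
E
```

```text
knobs in bin mm
 [[ 28.3  30.6  11. ]
 [ 10.7  18.1  11. ]
 [ 17.2  -2.9  11. ]
 [  9.5 -24.   11. ]
 [ 31.6 -28.7  11. ]]
nosetopL [[-0.4 45.6 65. ]]
nosetopR [[ -1.8 -40.   65. ]]
pocketendL [[87.9 45.5 65. ]]
wideL [[111.1  64.5  50. ]]
floor z 2233 [-0.00088707  0.00093529] [-0.00504934  0.00085214]Traceback (most recent call last):
  File "<stdin>", line 8, in <module>
    raise TypeError("expected non-empty vector for x")
TypeError: expected non-empty vector for x
```

Request:
step_arm(series=[[0,0.2,0,0.7,0],[0,0,0,1,0],[0,0,0,1,0],[0,0,0,1,0],[0,0,0,1,0],[0,0.29,-0.6,0.9,-0.03],[0,0.29,-0.96,0,-0.03],[0,0.29,-0.96,0,-0.03],[0,0.29,-0.96,0,-0.03],[0,0.29,-0.96,0,-0.03],[0,0.29,-0.96,0,-0.03],[0,0.29,-0.96,0,-0.04]], squeeze=30)

```text
time: 15.4
tool_pos: [0.4479, 0.1398, 0.2626]
tool_rot: [3.141, 0.002, -0.078]
contact_force: [1.0, 0.1, -1.3]
opening: 0.0356
```

Request:
step_arm(series=[[0,0.29,-0.96,0,-0.04],[0,0.29,-0.96,0,-0.04],[0,0.29,-0.96,0,-0.04],[0,0.29,-0.96,0,-0.04],[0,0.29,-0.96,0,-0.04],[0,0.29,-0.96,0,-0.04],[0,0.29,-0.96,0,-0.04],[0,0,-0.34,0,0],[0,0,0,0,0]], squeeze=50)

```text
time: 16.3
tool_pos: [0.4984, -0.0363, 0.2625]
tool_rot: [-3.141, 0.002, -0.102]
contact_force: [0.1, 1.7, -1.8]
opening: 0.0357
```

```bash
python3 tilt.py t5 scene wrist
```

```text
16.3 [ 0.4984 -0.0363  0.2625] [-3.141e+00  2.000e-03 -1.020e-01] 0.0357 [ 0.1  1.7 -1.8]
scene orange n 404
  ext [-0.006 -0.019 -0.066] [0.054 0.017 0.016]
  handle dx/dz -0.7 tilt lip-down(+) -0.611
  bright 396 [ 0.009 -0.05  -0.129] [ 0.13   0.05  -0.041]
```

View pics/t5_scene.png

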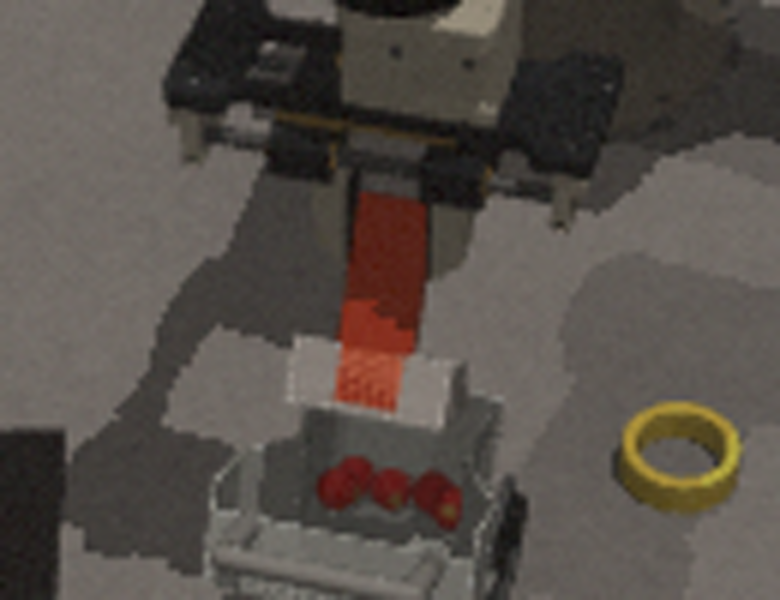

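View pics/t5_wrist.png

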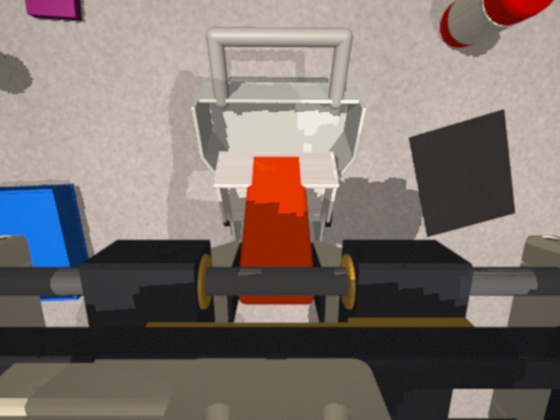

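Request:
step_arm(series=[[0,0.19,-0.03,-0.44,0],[0,0.19,-0.03,-0.44,0],[0,0.19,-0.03,-0.44,0],[0,0.19,-0.03,-0.44,0],[0,0.19,-0.03,-0.44,0],[0,0.19,-0.03,-0.44,0],[0,0.05,-0.005,-0.1,0],[0,0,0,0,0]])

```text
time: 17.2
tool_pos: [0.5284, -0.0402, 0.194]
tool_rot: [-3.142, 0.001, -0.1]
contact_force: [-1.1, -0.3, -1.7]
opening: 0.036
```

Request:
step_arm(series=[[0,0.05,-0.005,-0.1,0],[0,0.05,-0.005,-0.1,0],[0,0,0,0,0]])

```text
time: 17.5
tool_pos: [0.531, -0.0404, 0.1896]
tool_rot: [3.141, -0.0, -0.1]
contact_force: [0.4, 0.6, -1.5]
opening: 0.0353
```

```bash
python3 tilt.py t6 scene wrist
```

```text
17.5 [ 0.531  -0.0404  0.1896] [ 3.141 -0.    -0.1  ] 0.0353 [ 0.4  0.6 -1.5]
scene orange n 338
  ext [-0.057 -0.018 -0.124] [0.047 0.024 0.018]
  handle dx/dz 0.55 tilt lip-down(+) 0.503
  bright 416 [-0.091 -0.05  -0.129] [ 0.081  0.05  -0.04 ]
```

View pics/t6_scene.png

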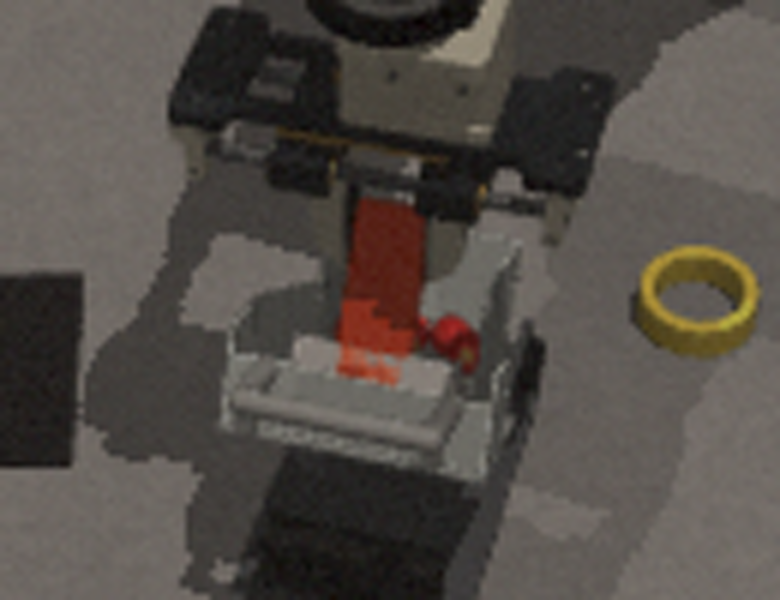

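View pics/t6_wrist.png

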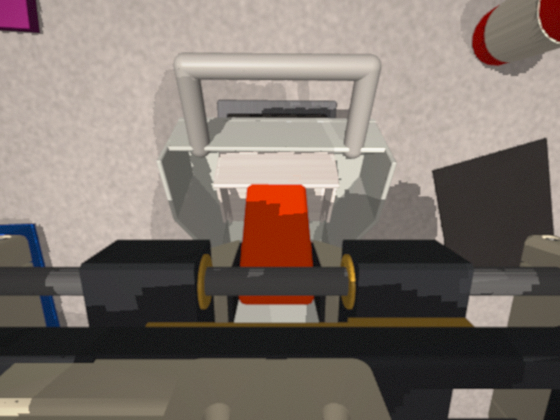

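Request:
step_arm(series=[[0,0.04,-0.004,-0.08,0],[0,0.03,-0.003,-0.06,0],[0,0,0,0,0]])

```text
time: 17.9
tool_pos: [0.5329, -0.0406, 0.1873]
tool_rot: [3.141, -0.001, -0.1]
contact_force: [-2.4, 1.0, 7.0]
opening: 0.0354
```

Request:
step_arm(series=[[0,0.02,0,-0.05,0],[0,0,0,0,0]])

```text
time: 18.1
tool_pos: [0.5334, -0.0406, 0.1864]
tool_rot: [3.141, -0.002, -0.1]
contact_force: [-2.7, 0.8, 8.4]
opening: 0.0355
```

Request:
step_arm(series=[[0,-0.18,0.018,-0.07,0],[0,-0.18,0.018,-0.092,0],[0,-0.18,0.018,-0.092,0],[0,-0.18,0.018,-0.092,0],[0,0,0,0,0]], squeeze=60)

```text
time: 18.6
tool_pos: [0.5162, -0.039, 0.1782]
tool_rot: [3.141, -0.005, -0.1]
contact_force: [0.2, 0.4, 8.2]
opening: 0.0357
```

Request:
step_arm(series=[[0,-0.18,0.018,-0.092,0],[0,-0.18,0.018,-0.092,0],[0,0,0,0,0]])

```text
time: 18.9
tool_pos: [0.5079, -0.0383, 0.1741]
tool_rot: [3.141, -0.007, -0.1]
contact_force: [-0.3, -0.2, 11.6]
opening: 0.0357
```

Request:
step_arm(series=[[0,-0.18,0.018,-0.03,0],[0,-0.18,0.018,-0.085,0],[0,0,0,0,0]])

```text
time: 19.2
tool_pos: [0.4961, -0.0367, 0.1681]
tool_rot: [-3.141, 0.002, -0.1]
contact_force: [-0.6, -0.0, -0.8]
opening: 0.0356
```

Request:
step_arm(series=[[0,-0.18,0.018,-0.085,0],[0,-0.18,0.018,-0.085,0],[0,0,0,0,0]])

```text
time: 19.5
tool_pos: [0.4876, -0.0359, 0.1642]
tool_rot: [-3.141, 0.001, -0.1]
contact_force: [0.8, 0.3, -0.3]
opening: 0.0358
```

```bash
python3 tilt.py t7 scene top
```

```text
19.5 [ 0.4876 -0.0359  0.1642] [-3.141e+00  1.000e-03 -1.000e-01] 0.0358 [ 0.8  0.3 -0.3]
scene orange n 304
  ext [-0.019 -0.018 -0.086] [0.053 0.025 0.019]
  handle dx/dz 0.128 tilt lip-down(+) 0.128
  bright 326 [-0.046 -0.05  -0.09 ] [ 0.125  0.05  -0.04 ]
top orange n 12
  ext [-0.023 -0.011 -0.099] [-0.011  0.018 -0.077]
  handle dx/dz -0.244 tilt lip-down(+) -0.239
  bright 9 [-0.046 -0.042 -0.118] [-0.016  0.033 -0.055]
```

View pics/t7_scene.png

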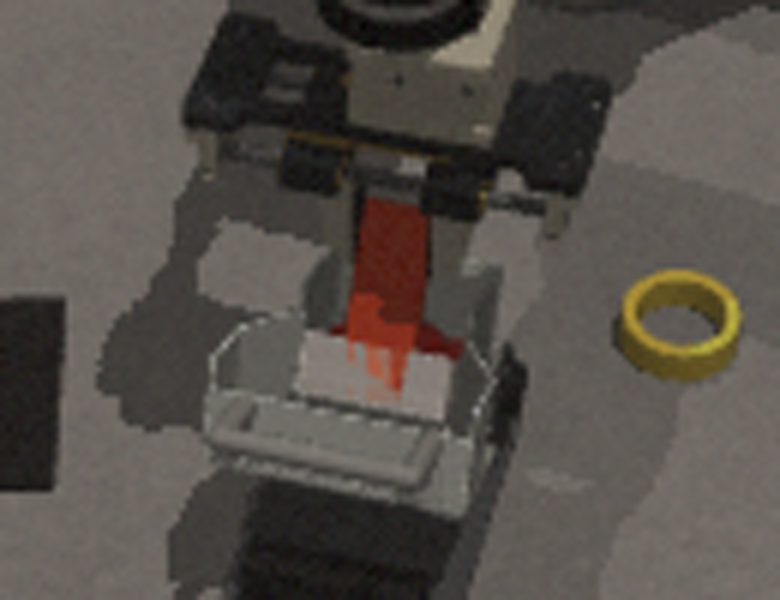

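```bash
python3 - <<'E'
from h import *
for n in("s2_x","t5_scene","t6_scene","t7_scene"):
    try:d=load(n+".npz")
    except Exception:continue
    w=cloud(d);b=w[(w[...,0]>.6)&(w[...,0]<.66)&(abs(w[...,1]+.05)<.035)&(w[...,2]>.12)]
    print(n,len(b),b.mean(0).round(4),np.percentile(b[:,2],95).round(4))
E
```

```text
t5_scene 157 [ 0.625  -0.0489  0.1574] 0.1737
t6_scene 167 [ 0.6241 -0.0478  0.1554] 0.1733
t7_scene 149 [ 0.6275 -0.0448  0.1572] 0.1693
```

Request:
step_arm(series=[[0,0.02,0,-0.06,0],[0,-0.12,0.01,-0.062,0],[0,-0.12,0.01,-0.062,0],[0,0,0,0,0]])

```text
time: 20.0
tool_pos: [0.4864, -0.0357, 0.1639]
tool_rot: [3.141, -0.011, -0.1]
contact_force: [1.8, 4.5, 24.3]
opening: 0.0354
```

Request:
step_arm(series=[[0,0,0,0.18,0],[0,0,0,0,0]])

```text
time: 20.2
tool_pos: [0.483, -0.0358, 0.1647]
tool_rot: [3.141, -0.001, -0.1]
contact_force: [2.2, -0.7, -2.6]
opening: 0.0351
```

```bash
python3 tilt.py t8 scene wrist; python3 - <<'E'
from h import *
for n in("t5","t6","t7","t8"):
    d=load(n+"_scene.npz")
    w=cloud(d);b=w[(w[...,0]>.61)&(w[...,0]<.66)&(abs(w[...,1]+.05)<.035)&(w[...,2]>.155)]
    print(n,len(b),b.mean(0).round(4))
d=load("t8_wrist.npz");w=cloud(d);b=w[40:75,190:370].reshape(-1,3);b=b[b[:,2]>.13];print("wrist bar",b.mean(0).round(4),b[:,2].max())
d=load("t6_wrist.npz");w=cloud(d);b=w[50:80,190:370].reshape(-1,3);b=b[b[:,2]>.13];print("wrist bar t6",b.mean(0).round(4),b[:,2].max())
E
```

```text
20.2 [ 0.483  -0.0358  0.1647] [ 3.141e+00 -1.000e-03 -1.000e-01] 0.0351 [ 2.2 -0.7 -2.6]
scene orange n 324
  ext [-0.017 -0.018 -0.083] [0.054 0.025 0.02 ]
  handle dx/dz -0.058 tilt lip-down(+) -0.058
  bright 310 [-0.04  -0.05  -0.091] [ 0.13  0.05 -0.04]
t5 113 [ 0.6329 -0.049   0.1698]
t6 113 [ 0.6329 -0.049   0.1699]
t7 109 [ 0.6368 -0.0491  0.1649]
t8 109 [ 0.6367 -0.05    0.1648]
wrist bar [ 0.589  -0.0612  0.1461] 0.1493786814631176
wrist bar t6 [ 0.6287 -0.0516  0.1719] 0.17558825428289696
```

View pics/t8_wrist.png

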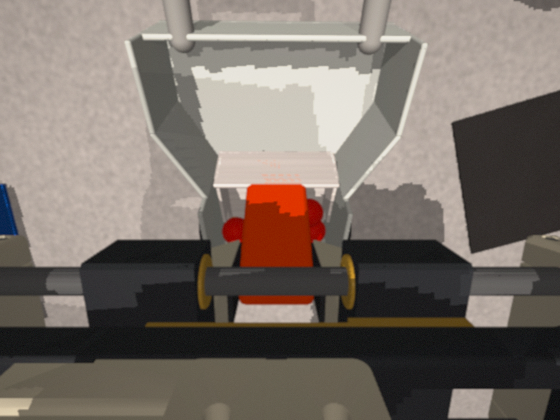

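View pics/t8_scene.png

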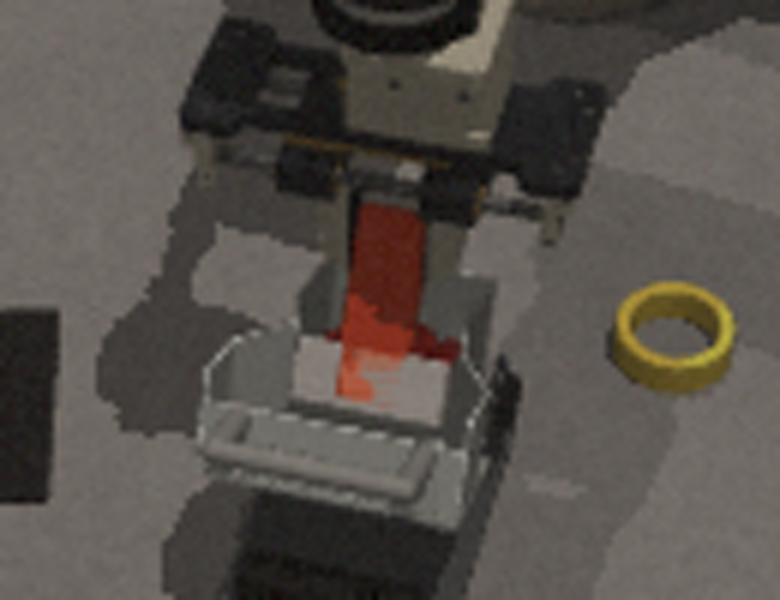

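Request:
step_arm(series=[[0,-0.1,0.01,-0.08,0],[0,-0.12,0.012,-0.06,0],[0,0,0,0,0]])

```text
time: 20.6
tool_pos: [0.4766, -0.0351, 0.1603]
tool_rot: [3.141, 0.001, -0.1]
contact_force: [1.4, -1.4, -2.4]
opening: 0.0351
```

Request:
step_arm(series=[[0,-0.08,0.008,-0.06,0],[0,-0.08,0.008,-0.05,0],[0,0,0,0,0]])

```text
time: 20.9
tool_pos: [0.4731, -0.0347, 0.1582]
tool_rot: [3.141, -0.0, -0.1]
contact_force: [2.2, -1.8, -1.2]
opening: 0.0355
```

```bash
python3 tilt.py t9 wrist top; python3 - <<'E'
from h import *
d=load("t9_top.npz");crop(d,"pics/t9t.png",250,150,330,230,7)
E
```

```text
20.9 [ 0.4731 -0.0347  0.1582] [ 3.141 -0.    -0.1  ] 0.0355 [ 2.2 -1.8 -1.2]
top orange n 0
  bright 25 [-0.033 -0.048 -0.054] [ 0.126  0.016 -0.043]
```

View pics/t9_wrist.png

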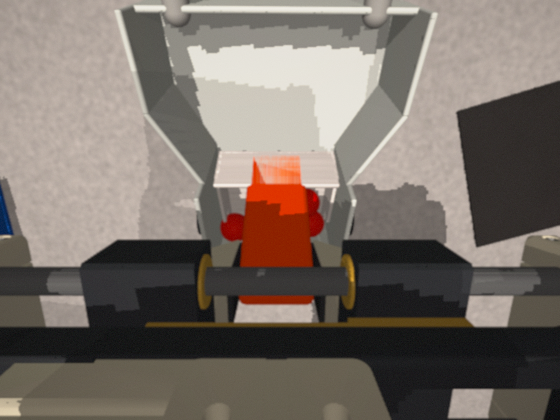

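View pics/t9t.png

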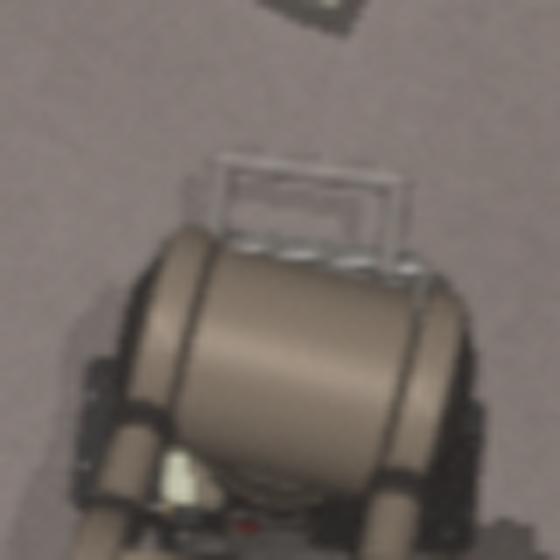

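```bash
cat >> h.py <<'E'
def scoopframe(T,yaw,phi,gz=.086):
    # returns origin & axes of scoop; phi=lip-down tilt
    fx=np.array([np.cos(yaw),np.sin(yaw),0]);z=np.array([0,0,1.])
    sx=fx*np.cos(phi)+z*np.sin(phi); sz=-fx*np.sin(phi)+z*np.cos(phi); sy=np.cross(sz,sx)
    G=np.asarray(T)+[0,0,.002]
    return G-.024*sx-gz*sz,np.stack([sx,sy,sz])
def raysc(d,uv,O,R,h):
    uv=np.atleast_2d(np.asarray(uv,float));K=d["camera_matrix"]
    r=np.c_[(uv-[K[0,2],K[1,2]])/[K[0,0],K[1,1]],np.ones(len(uv))]@d["pose"][:3,:3].T;o=d["pose"][:3,3]
    P=o+r*((h-(o-O)@R[2])/(r@R[2]))[:,None];return (P-O)@R.T
E
python3 - <<'E'
from h import *
for n,T,px in(("t8",(.483,-.0358,.1647),[(235,231),(312,212),(318,231)]),("t9",(.4731,-.0347,.1582),[(235,228),(311,200),(316,222)])):
    d=load(n+"_wrist.npz")
    for phi in(.5,.6):
        O,R=scoopframe(T,-.1,phi)
        print(n,phi,"lip bin",(tobin(O-.04*R[0])*1000).round(1),"balls",(raysc(d,px,O,R,.013)*1000).round(0).tolist(), "backwall top px",proj(d,O+.031*R[0]+.032*R[2]).round(0),"handle top px",proj(d,O+.031*R[0]+.102*R[2]).round(0), "walltop front",proj(d,O-.012*R[0]+.026*R[2]+.037*R[1]).round(0))
E
```

```text
t8 0.5 lip bin [ 2.2  1.4 10.7] balls [[-23.0, 32.0, 13.0], [-3.0, -26.0, 13.0], [-23.0, -33.0, 13.0]] backwall top px [[276. 192.]] handle top px [[276. 294.]] walltop front [[224. 234.]]
t8 0.6 lip bin [11.2  1.4  5. ] balls [[-37.0, 33.0, 13.0], [-14.0, -27.0, 13.0], [-37.0, -34.0, 13.0]] backwall top px [[276. 187.]] handle top px [[276. 297.]] walltop front [[224. 224.]]
t9 0.5 lip bin [-9.6  1.5  9.6] balls [[-19.0, 31.0, 13.0], [9.0, -25.0, 13.0], [-13.0, -30.0, 13.0]] backwall top px [[276. 193.]] handle top px [[276. 294.]] walltop front [[225. 234.]]
t9 0.6 lip bin [-0.6  1.5  3.8] balls [[-32.0, 32.0, 13.0], [-0.0, -25.0, 13.0], [-25.0, -31.0, 13.0]] backwall top px [[276. 187.]] handle top px [[276. 297.]] walltop front [[224. 225.]]
```

Request:
step_arm(series=[[0,0,0,0,0],[0,0.05,-0.005,-0.08,0],[0,0,0,0,0]], squeeze=10)

```text
time: 21.3
tool_pos: [0.4749, -0.0346, 0.1568]
tool_rot: [-3.141, -0.001, -0.1]
contact_force: [0.6, -0.4, 6.1]
opening: 0.0361
```

Request:
step_arm(series=[[0,0.05,-0.005,-0.06,0],[0,0,0,0,0]])

```text
time: 21.5
tool_pos: [0.4767, -0.0348, 0.156]
tool_rot: [-3.141, -0.003, -0.1]
contact_force: [0.9, 0.2, 9.5]
opening: 0.0363
```

Request:
step_arm(series=[[0,0.15,-0.015,0.02,0],[0,0.15,-0.015,0,0],[0,0,0,0,0]])

```text
time: 21.8
tool_pos: [0.4836, -0.0355, 0.1552]
tool_rot: [-3.141, -0.0, -0.1]
contact_force: [1.4, 0.1, 5.1]
opening: 0.0361
```

```bash
cat > wt.py <<'E'
import sys
from h import *
from cell import vision,sensors
from scipy.optimize import brentq
o=sensors.observe();T=o["tool_pos"];y=o["tool_rot"][2]
d=vision.read_camera("wrist");np.savez(sys.argv[1]+"_wrist.npz",**d)
crop(d,f"pics/{sys.argv[1]}_w.png",180,110,380,310,3)
hsv=cv2.cvtColor(d["pixels"],cv2.COLOR_BGR2HSV)
m=cv2.inRange(hsv,(3,150,60),(20,255,255));m[:,:250]=0;m[:,305:]=0;m[:100]=0;m[310:]=0
ys=np.where(m[:,260:292].any(1))[0]
w=cloud(d)
print(round(o["time"],2),T.round(4),o["contact_force"].round(1),"orange rows",ys.min(),ys.max())
for phi in(.7,.6,.5,.4,.3,.2,.1,0,-.1,-.2,-.3):
    O,R=scoopframe(T,y,phi);print(phi,"bw bot/top, handle top back/front rows",proj(d,np.array([O+.031*R[0],O+.031*R[0]+.032*R[2],O+.031*R[0]+.102*R[2],O+.017*R[0]+.102*R[2]]))[:,1].round(0))
E
python3 wt.py u1
```

```text
21.8 [ 0.4836 -0.0355  0.1552] [1.4 0.1 5.1] orange rows 190 304
0.7 bw bot/top, handle top back/front rows [144. 182. 300. 310.]
0.6 bw bot/top, handle top back/front rows [153. 187. 297. 310.]
0.5 bw bot/top, handle top back/front rows [163. 193. 294. 310.]
0.4 bw bot/top, handle top back/front rows [173. 199. 290. 309.]
0.3 bw bot/top, handle top back/front rows [183. 206. 286. 308.]
0.2 bw bot/top, handle top back/front rows [194. 213. 283. 307.]
0.1 bw bot/top, handle top back/front rows [204. 220. 279. 305.]
0 bw bot/top, handle top back/front rows [215. 227. 275. 303.]
-0.1 bw bot/top, handle top back/front rows [226. 235. 271. 301.]
-0.2 bw bot/top, handle top back/front rows [236. 243. 267. 298.]
-0.3 bw bot/top, handle top back/front rows [247. 251. 263. 294.]
```

View pics/u1_w.png

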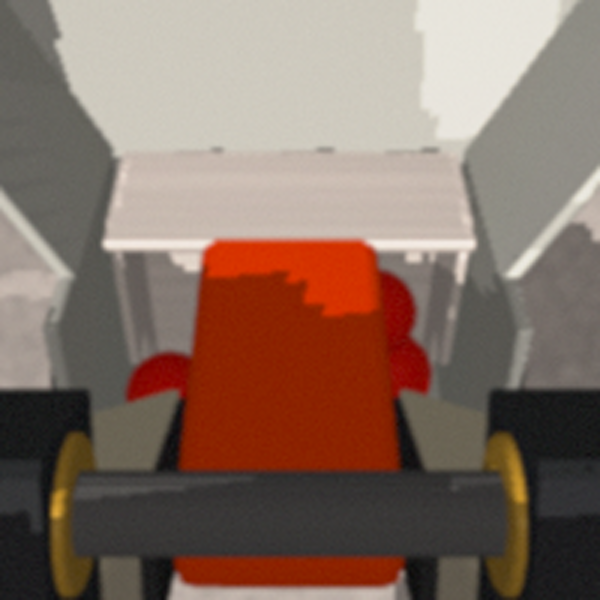

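Request:
step_arm(series=[[0,0.16,-0.016,-0.03,0],[0,0.16,-0.016,-0.03,0],[0,0,0,0,0]])

```text
time: 22.15
tool_pos: [0.4913, -0.0362, 0.1536]
tool_rot: [-3.141, 0.001, -0.1]
contact_force: [-0.4, 1.1, 4.3]
opening: 0.0363
```

```bash
python3 wt.py u2|head -1
```

```text
22.15 [ 0.4913 -0.0362  0.1536] [-0.4  1.1  4.3] orange rows 173 305
```

View pics/u2_w.png

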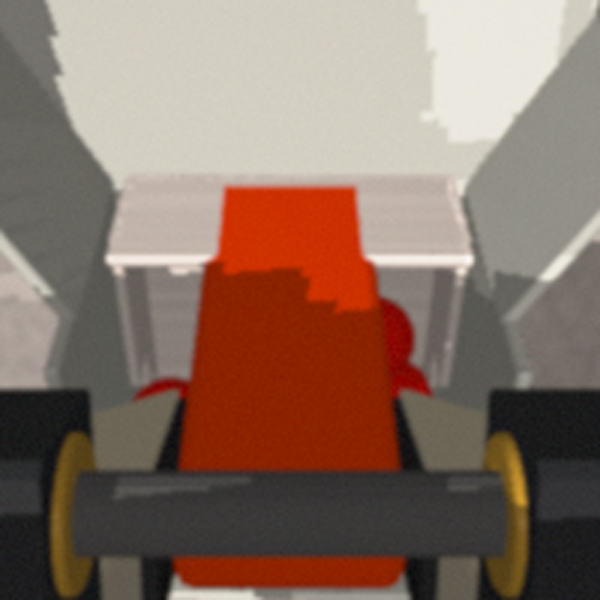

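Request:
step_arm(series=[[0,0.23,-0.023,0.09,0],[0,0.25,-0.025,0.1,0],[0,0,0,0,0]])

```text
time: 22.5
tool_pos: [0.5039, -0.0376, 0.1584]
tool_rot: [-3.141, 0.0, -0.1]
contact_force: [-2.2, 0.7, 3.4]
opening: 0.036
```

```bash
python3 wt.py u3|head -1
```

```text
22.5 [ 0.5039 -0.0376  0.1584] [-2.2  0.7  3.4] orange rows 189 306
```

View pics/u3_w.png

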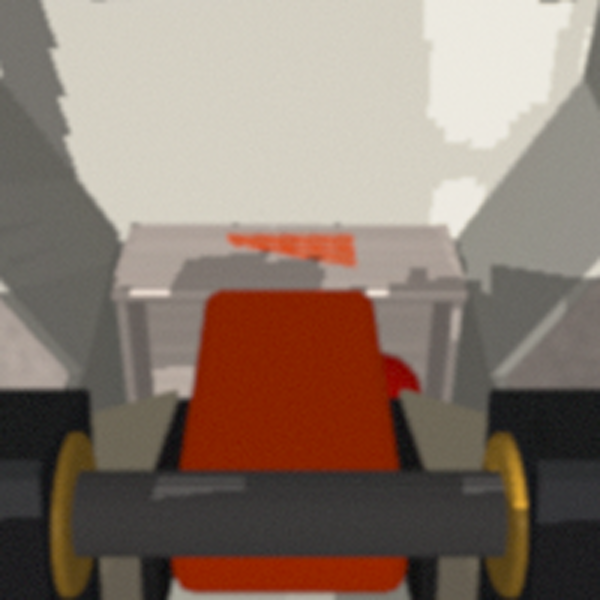

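Request:
step_arm(series=[[0,0.244,-0.024,0.075,0],[0,0.248,-0.025,0.06,0],[0,0,0,0,0]])

```text
time: 22.85
tool_pos: [0.5166, -0.039, 0.1619]
tool_rot: [3.141, -0.001, -0.1]
contact_force: [-0.3, -0.8, 2.4]
opening: 0.0359
```

```bash
python3 wt.py u4|head -1
```

```text
22.85 [ 0.5166 -0.039   0.1619] [-0.3 -0.8  2.4] orange rows 204 308
```

View pics/u4_w.png

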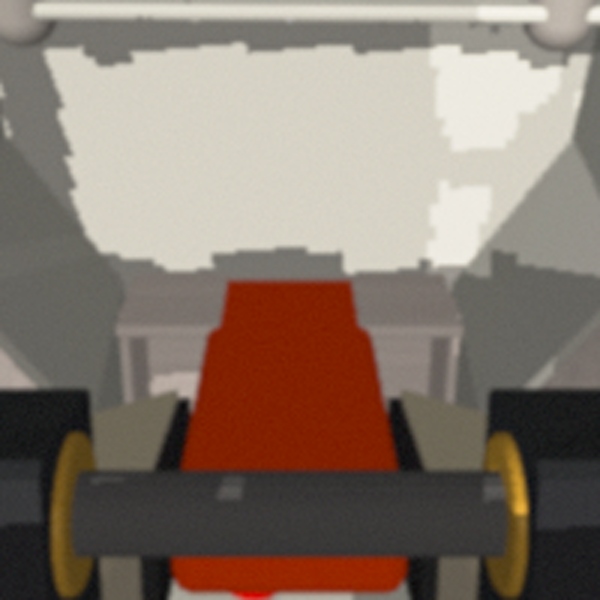

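Request:
step_arm(series=[[0,0.256,-0.025,0.03,0],[0,0.256,-0.025,0.015,0],[0,0,0,0,0]])

```text
time: 23.2
tool_pos: [0.5295, -0.0403, 0.1632]
tool_rot: [3.141, -0.002, -0.1]
contact_force: [-0.3, 0.6, 3.2]
opening: 0.036
```

Request:
step_arm(series=[[0,0.26,-0.026,-0.01,0],[0,0.256,-0.025,-0.03,0],[0,0,0,0,0]])

```text
time: 23.5
tool_pos: [0.5425, -0.0416, 0.1623]
tool_rot: [3.141, -0.002, -0.1]
contact_force: [0.9, -0.3, 3.9]
opening: 0.0361
```

```bash
python3 wt.py u5|head -1
```

```text
23.5 [ 0.5425 -0.0416  0.1623] [ 0.9 -0.3  3.9] orange rows 240 309
```

View pics/u5_w.png

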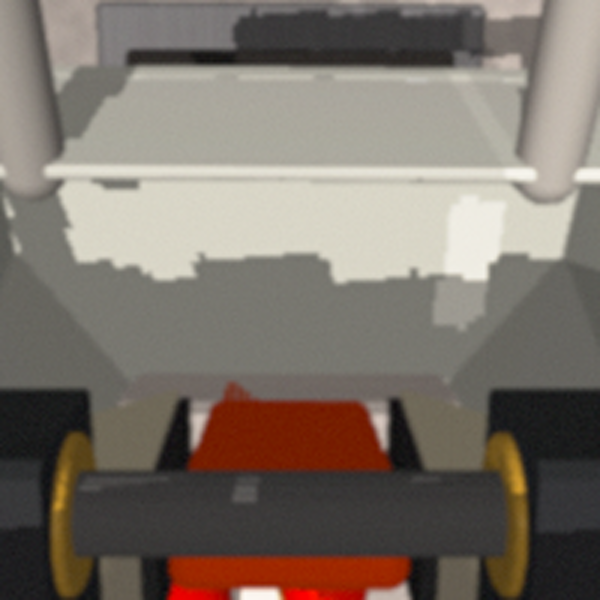

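Request:
step_arm(series=[[0,0,0,0,0],[0,0,0,0,0],[0,0,0,0.1,0],[0,0,0,0.25,0],[0,0,0,0.4,0],[0,0,0,0.6,0],[0,0,0,0.7,0],[0,0,0,0.7,0],[0,0,0,0.7,0],[0,0,0,0.7,0],[0,0,0,0.4,0],[0,0,0,0.1,0]], squeeze=40)

```text
time: 24.75
tool_pos: [0.5416, -0.0414, 0.2797]
tool_rot: [3.141, -0.003, -0.1]
contact_force: [-0.7, -0.3, -2.2]
opening: 0.0359
```

```bash
python3 wt.py u6|head -1; python3 tilt.py u6 scene top;python3 - <<'E'
from h import *
d=load("u6_top.npz");crop(d,"pics/u6t.png",240,130,360,250,6)
E
```

```text
24.75 [ 0.5416 -0.0414  0.2797] [-0.7 -0.3 -2.2] orange rows 236 304
24.8 [ 0.5414 -0.0414  0.2791] [ 3.141e+00 -1.000e-03 -1.000e-01] 0.0356 [ 0.3  0.4 -1. ]
scene orange n 268
  ext [-0.024 -0.024 -0.067] [0.009 0.025 0.022]
  handle dx/dz 0.253 tilt lip-down(+) 0.248
  bright 192 [-0.077 -0.05  -0.13 ] [ 0.101  0.049 -0.049]
top orange n 58
  ext [-0.036 -0.025 -0.074] [-0.016  0.024 -0.028]
  handle dx/dz 0.221 tilt lip-down(+) 0.218
  bright 151 [-0.06  -0.039 -0.083] [-0.014  0.037 -0.05 ]
```

View pics/u6_scene.png

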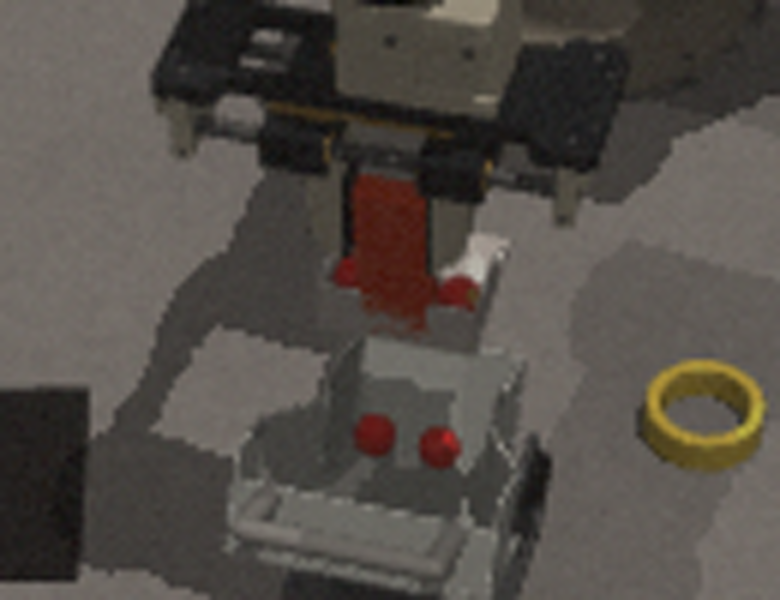

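View pics/u6t.png

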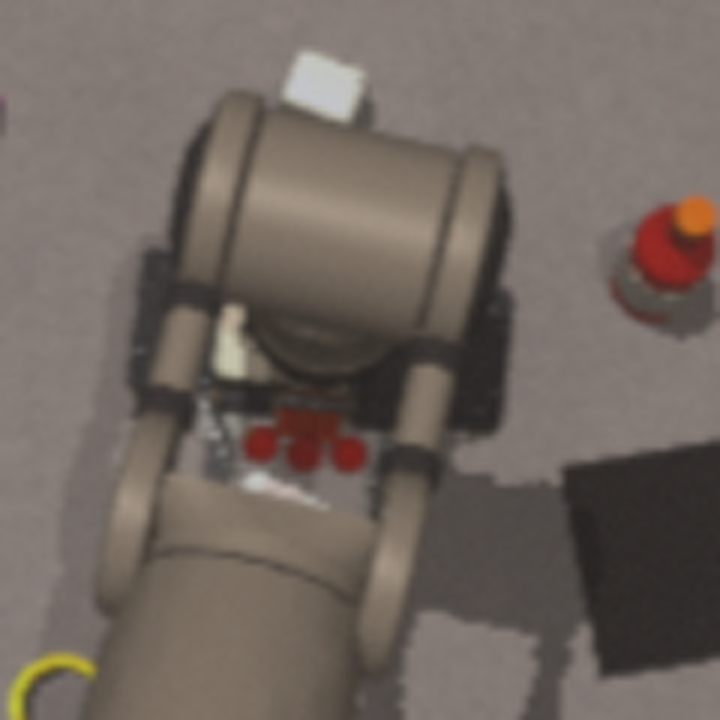

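View pics/u6_w.png

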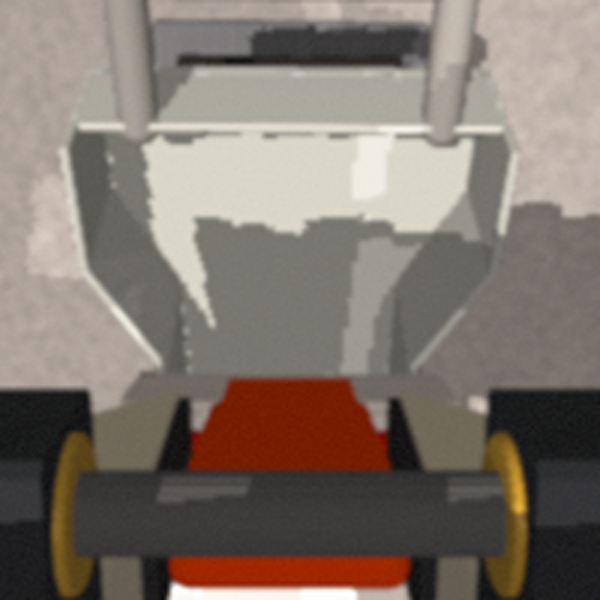

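Request:
step_arm(series=[[0,0,0.25,0,0],[0,-0.1,0.5,0,0.02],[0,-0.2,0.75,0,0.04],[0,-0.2,0.95,0,0.05],[0,-0.2,0.95,0,0.05],[0,-0.2,0.95,0,0.05],[0,-0.2,0.95,0,0.05],[0,-0.2,0.95,0,0.05],[0,-0.2,0.95,0,0.05],[0,-0.2,0.95,0,0.05],[0,-0.2,0.95,0,0.05],[0,-0.2,0.95,0,0.05]])

```text
time: 26.1
tool_pos: [0.4876, 0.2117, 0.2778]
tool_rot: [3.141, 0.001, -0.059]
contact_force: [0.6, 0.2, -1.6]
opening: 0.0355
```

Request:
step_arm(series=[[0,-0.2,0.95,0,0.04],[0,-0.2,0.95,0,0],[0,-0.1,0.85,-0.2,0],[0,0,0.55,-0.5,0],[0,0,0.25,-0.8,0],[0,0,0,-0.95,0],[0,0,0,-0.95,0],[0,0,0,-0.95,0],[0,0,0,-0.95,0],[0,0,0,-0.95,0],[0,0,0,-0.7,0],[0,0,0,-0.2,0]])

```text
time: 27.3
tool_pos: [0.4743, 0.2981, 0.0964]
tool_rot: [3.139, 0.005, -0.056]
contact_force: [0.1, -0.1, -2.6]
opening: 0.0357
```

```bash
python3 tilt.py v1
```

```text
27.3 [0.4743 0.2981 0.0964] [ 3.139  0.005 -0.056] 0.0357 [ 0.1 -0.1 -2.6]
scene orange n 236
  ext [-0.022 -0.021 -0.08 ] [0.009 0.022 0.023]
  handle dx/dz 0.165 tilt lip-down(+) 0.163
  bright 468 [ 0.058 -0.05  -0.104] [ 0.13   0.05  -0.091]
```

View pics/v1_scene.png

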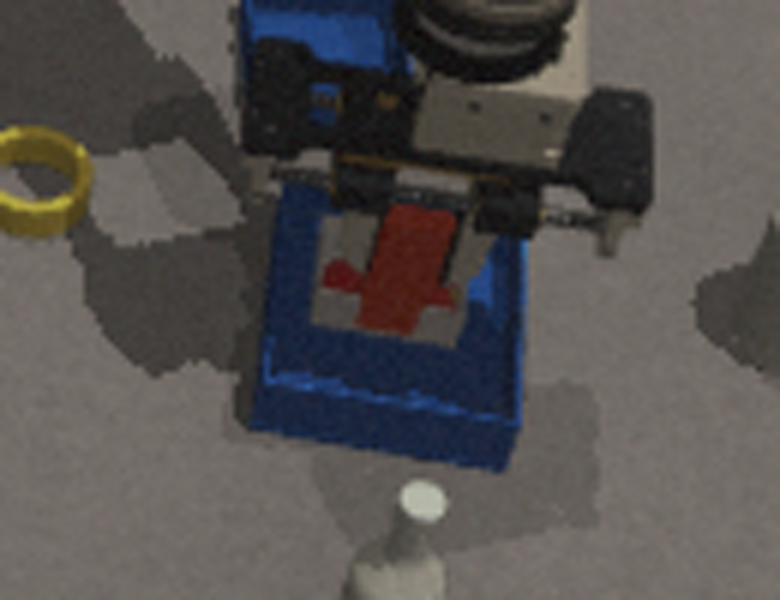

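Request:
step_arm(series=[[0,0,0,0,0],[0,-0.3,0.02,0,0],[0,-0.3,0.02,0.24,0],[0,-0.33,0.02,0.21,0],[0,-0.36,0.02,0.18,0],[0,-0.38,0.02,0.14,0],[0,-0.4,0.02,0.1,0],[0,-0.41,0.02,0.06,0],[0,-0.42,0.02,0.03,0],[0,-0.42,0.02,-0.02,0],[0,0,0,0,0]], squeeze=8)

```text
time: 28.45
tool_pos: [0.3912, 0.303, 0.1225]
tool_rot: [3.141, 0.002, -0.055]
contact_force: [0.1, -0.3, -1.4]
opening: 0.0359
```

```bash
python3 tilt.py v2
```

```text
28.45 [0.3912 0.303  0.1225] [ 3.141e+00  2.000e-03 -5.500e-02] 0.0359 [ 0.1 -0.3 -1.4]
scene orange n 338
  ext [-0.007 -0.019 -0.062] [0.055 0.017 0.021]
  handle dx/dz -0.71 tilt lip-down(+) -0.618
  bright 213 [-0.105 -0.039 -0.127] [ 0.059  0.05  -0.04 ]
```

View pics/v2_scene.png

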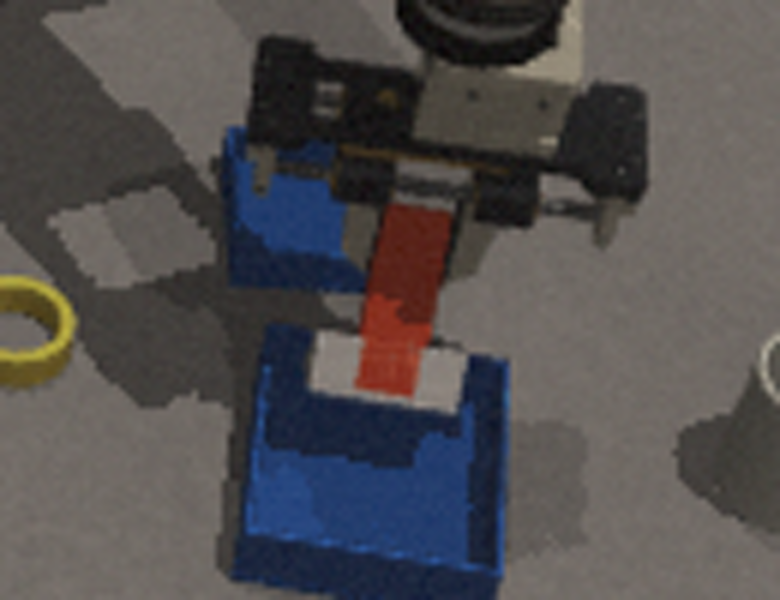

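Request:
step_arm(series=[[0,0.3,-0.02,0.05,0],[0,0.5,-0.03,0.05,0],[0,0.5,-0.03,0.05,0],[0,0.5,-0.03,0.1,0],[0,0.3,0,0.3,0],[0,0,0,0.6,0],[0,0,0,1,0],[0,0,0,1,0],[0,0,0,1,0],[0,0,0,1,0],[0,0,0,0.7,0]], squeeze=30)

```text
time: 29.6
tool_pos: [0.4466, 0.3004, 0.2716]
tool_rot: [-3.14, -0.002, -0.057]
contact_force: [0.1, 0.4, -2.0]
opening: 0.0356
```

```bash
python3 tilt.py v3 scene wrist; python3 - <<'E'
from h import *
d=load("v3_scene.npz");crop(d,"pics/v3b.png",230,140,430,290,4)
E
```

```text
29.6 [0.4466 0.3004 0.2716] [-3.14e+00 -2.00e-03 -5.70e-02] 0.0356 [ 0.1  0.4 -2. ]
scene orange n 428
  ext [-0.008 -0.019 -0.061] [0.053 0.016 0.019]
  handle dx/dz -0.696 tilt lip-down(+) -0.608
  bright 192 [ 0.034 -0.039 -0.067] [ 0.059  0.037 -0.04 ]
```

View pics/v3b.png

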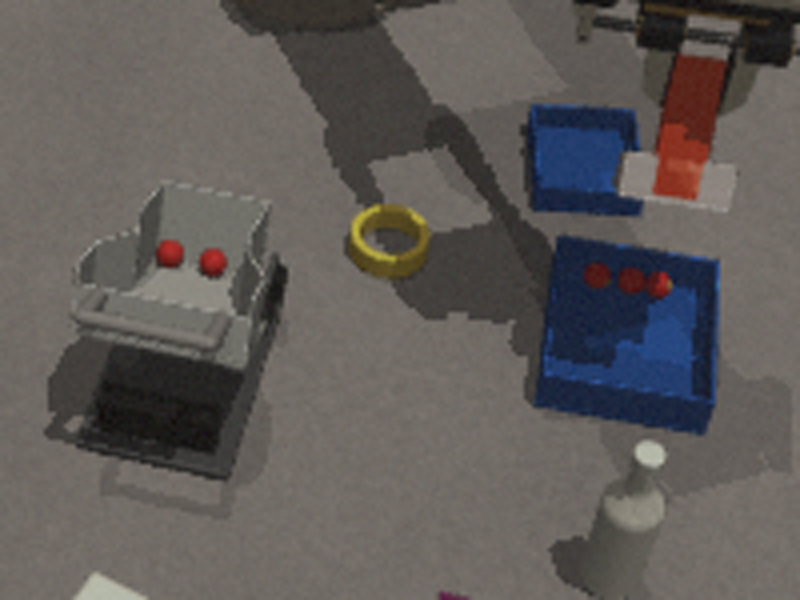

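View pics/v3_wrist.png

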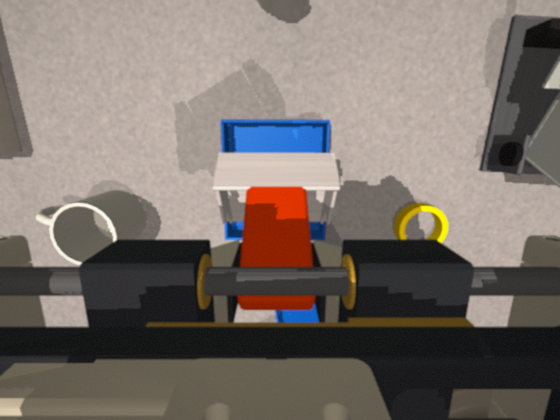

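Request:
step_arm(series=[[0,0.15,-0.94,0,-0.04],[0,0.15,-0.94,0,-0.04],[0,0.15,-0.94,0,-0.04],[0,0.15,-0.94,0,-0.04],[0,0.15,-0.94,0,-0.04],[0,0.15,-0.94,0,-0.04],[0,0.15,-0.94,0,-0.04],[0,0.15,-0.94,0,-0.04],[0,0.15,-0.94,0,-0.04],[0,0.15,-0.94,0,-0.04],[0,0.15,-0.94,0,-0.04],[0,0.15,-0.94,0,-0.04]], squeeze=40)

```text
time: 30.9
tool_pos: [0.4905, 0.0172, 0.2681]
tool_rot: [3.142, 0.002, -0.095]
contact_force: [0.8, -0.3, -2.4]
opening: 0.036
```

Request:
step_arm(series=[[0,0.15,-0.94,0,-0.04],[0,0.13,-0.94,-0.15,-0.02],[0,0,-0.36,-0.2,0],[0,0,0,0,0]])

```text
time: 31.3
tool_pos: [0.497, -0.0384, 0.2588]
tool_rot: [-3.141, 0.003, -0.101]
contact_force: [-0.1, -0.2, -1.2]
opening: 0.0354
```

```bash
python3 wt.py x1 | head -3; python3 - <<'E'
from h import *
d=load("x1_wrist.npz");cv2.imwrite("pics/x1f.png",d["pixels"])
w=cloud(d);b=w[20:50,220:345].reshape(-1,3);b=b[b[:,2]>.14];print(b.mean(0).round(4),b[:,2].max())
E
```

```text
31.3 [ 0.497  -0.0384  0.2588] [-0.1 -0.2 -1.2] orange rows 158 308
0.7 bw bot/top, handle top back/front rows [144. 181. 300. 310.]
0.6 bw bot/top, handle top back/front rows [153. 187. 297. 310.]
[ 0.6308 -0.0592  0.1658] 0.16998471556901312
```

View pics/x1f.png

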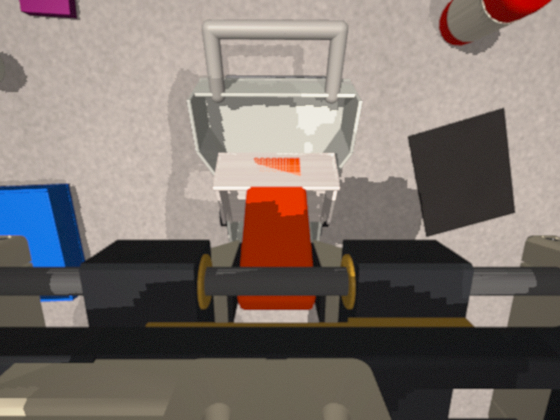

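Request:
step_arm(series=[[0,0.19,-0.019,-0.39,0],[0,0.19,-0.019,-0.39,0],[0,0.19,-0.019,-0.39,0],[0,0.19,-0.019,-0.39,0],[0,0.19,-0.019,-0.39,0],[0,0.19,-0.019,-0.39,0],[0,0.19,-0.019,-0.39,0],[0,0.05,-0.005,-0.1,0],[0,0,0,0,0]], squeeze=10)

```text
time: 32.25
tool_pos: [0.5321, -0.0411, 0.189]
tool_rot: [-3.142, 0.001, -0.099]
contact_force: [0.2, 1.0, -1.3]
opening: 0.0359
```

Request:
step_arm(series=[[0,0.04,-0.004,-0.08,0],[0,0,0,0,0]])

```text
time: 32.45
tool_pos: [0.5333, -0.0412, 0.1879]
tool_rot: [3.141, -0.001, -0.099]
contact_force: [-0.2, -1.1, -1.5]
opening: 0.0358
```

Request:
step_arm(series=[[0,0.04,-0.004,-0.09,0],[0,0.02,-0.002,-0.04,0],[0,0,0,0,0]])

```text
time: 32.75
tool_pos: [0.5348, -0.0413, 0.1847]
tool_rot: [3.141, -0.0, -0.099]
contact_force: [-0.1, -0.5, 0.5]
opening: 0.0356
```

Request:
step_arm(series=[[0,0.02,-0.002,-0.06,0],[0,0.16,-0.016,-0.02,0],[0,0.16,-0.016,-0.02,0],[0,0.16,-0.016,-0.03,0],[0,0,0,0,0]])

```text
time: 33.25
tool_pos: [0.548, -0.0427, 0.1818]
tool_rot: [3.141, -0.002, -0.099]
contact_force: [-0.0, 1.0, 2.1]
opening: 0.0359
```

```bash
python3 wt.py x2 | head -1
```

```text
33.25 [ 0.548  -0.0427  0.1818] [-0.   1.   2.1] orange rows 195 309
```

View pics/x2_w.png

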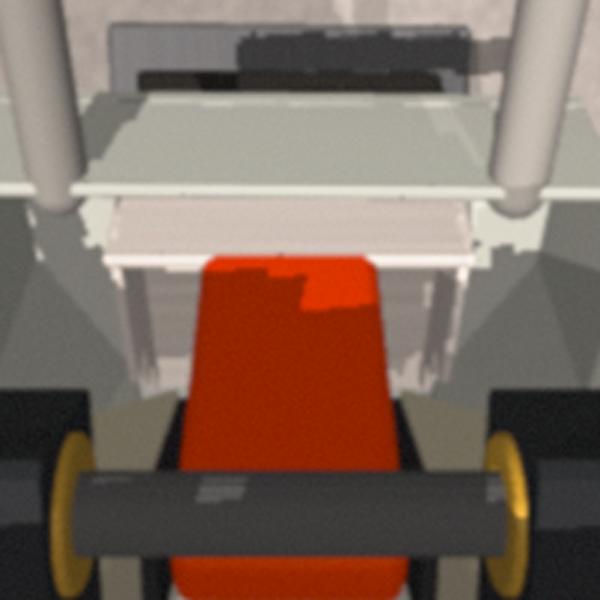

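Request:
step_arm(series=[[0,0,0,0.01,0],[0,0,0,0,0],[0,-0.2,0.02,-0.097,0],[0,-0.2,0.02,-0.097,0],[0,-0.2,0.02,-0.097,0],[0,-0.2,0.02,-0.097,0],[0,-0.2,0.02,-0.097,0],[0,0,0,0,0]], squeeze=40)

```text
time: 34.1
tool_pos: [0.521, -0.0399, 0.1687]
tool_rot: [-3.141, 0.002, -0.099]
contact_force: [-0.1, 0.0, -0.7]
opening: 0.0358
```

Request:
step_arm(series=[[0,-0.2,0.02,-0.097,0],[0,-0.2,0.02,-0.097,0],[0,-0.2,0.02,-0.097,0],[0,0,0,0,0]])

```text
time: 34.5
tool_pos: [0.506, -0.0384, 0.1614]
tool_rot: [-3.142, 0.002, -0.099]
contact_force: [-0.8, -0.6, -1.4]
opening: 0.0354
```

Request:
step_arm(series=[[0,-0.17,0.017,-0.11,0],[0,-0.17,0.017,-0.1,0],[0,0,0,0,0]])

```text
time: 34.8
tool_pos: [0.5011, -0.0382, 0.1595]
tool_rot: [3.141, -0.008, -0.1]
contact_force: [1.9, 0.5, 16.5]
opening: 0.0358
```

Request:
step_arm(series=[[0,-0.17,0.017,-0.09,0],[0,-0.15,0.015,-0.08,0],[0,0,0,0,0]])

```text
time: 35.1
tool_pos: [0.4937, -0.0376, 0.156]
tool_rot: [3.14, -0.01, -0.099]
contact_force: [0.9, 0.2, 20.2]
opening: 0.0359
```

```bash
python3 wt.py x3 | head -1; python3 tilt.py x3 scene
```

```text
35.1 [ 0.4937 -0.0376  0.156 ] [ 0.9  0.2 20.2] orange rows 171 309
35.15 [ 0.4937 -0.0376  0.1559] [ 3.14  -0.009 -0.099] 0.0359 [ 1.6  0.8 20.9]
scene orange n 301
  ext [-0.017 -0.019 -0.086] [0.046 0.017 0.022]
  handle dx/dz -0.12 tilt lip-down(+) -0.12
  bright 302 [-0.053 -0.05  -0.078] [ 0.119  0.048 -0.04 ]
```

View pics/x3_w.png

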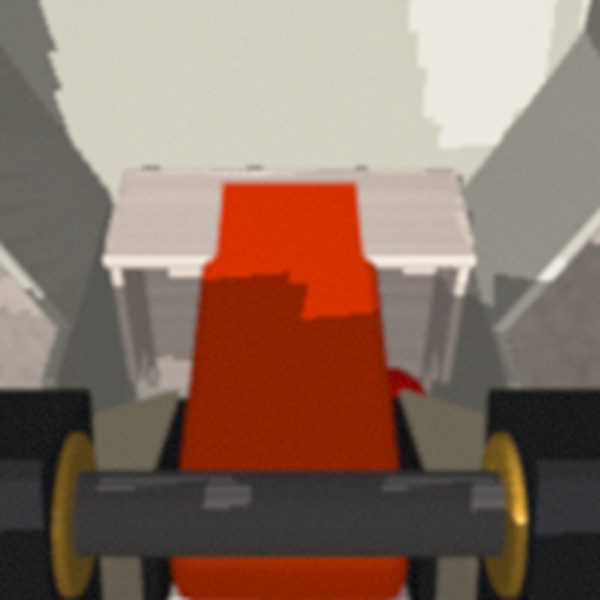

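View pics/x3_scene.png

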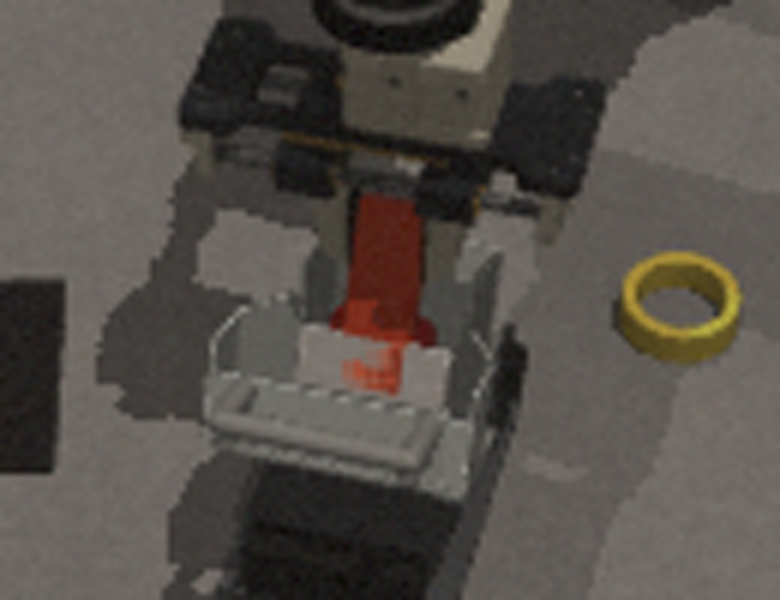

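Request:
step_arm(series=[[0,-0.04,0.004,0.11,0],[0,0,0,0,0]])

```text
time: 35.4
tool_pos: [0.4896, -0.0368, 0.1553]
tool_rot: [3.141, -0.0, -0.099]
contact_force: [-0.3, -0.5, -1.9]
opening: 0.0357
```

```bash
python3 - <<'E'
from h import *
for n in("t8","u6","v3","x3"):
    d=load(n+"_scene.npz")
    w=cloud(d);b=w[(w[...,0]>.61)&(w[...,0]<.66)&(abs(w[...,1]+.05)<.035)&(w[...,2]>.14)]
    print(n,len(b),b.mean(0).round(4))
E
```

```text
t8 110 [ 0.6366 -0.0502  0.1647]
u6 109 [ 0.6369 -0.0499  0.1642]
v3 108 [ 0.637  -0.0499  0.1643]
x3 109 [ 0.6371 -0.0497  0.1643]
```

Request:
step_arm(series=[[0,-0.09,0.009,-0.04,0],[0,0,0,0,0]])

```text
time: 35.6
tool_pos: [0.4876, -0.0366, 0.1538]
tool_rot: [-3.142, -0.0, -0.1]
contact_force: [2.7, 0.3, -2.4]
opening: 0.0358
```

```bash
python3 wt.py x4 | head -1
```

```text
35.6 [ 0.4876 -0.0366  0.1538] [ 2.7  0.3 -2.4] orange rows 195 309
```

View pics/x4_w.png

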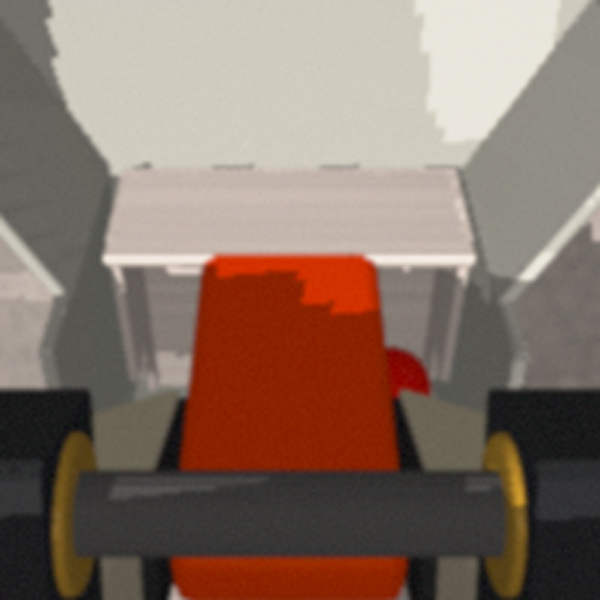

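Request:
step_arm(series=[[0,0,0,0,0],[0,0.02,-0.002,-0.08,0],[0,0,0,0,0]], squeeze=10)

```text
time: 35.95
tool_pos: [0.4885, -0.0367, 0.1527]
tool_rot: [3.141, -0.001, -0.099]
contact_force: [1.6, 0.5, 3.4]
opening: 0.0357
```

Request:
step_arm(series=[[0,0.22,-0.022,0.08,0],[0,0.24,-0.024,0.09,0],[0,0,0,0,0]])

```text
time: 36.25
tool_pos: [0.5002, -0.0379, 0.1566]
tool_rot: [3.141, -0.0, -0.099]
contact_force: [0.0, 1.4, 2.7]
opening: 0.0359
```

```bash
python3 wt.py x5 | head -1
```

```text
36.25 [ 0.5002 -0.0379  0.1566] [0.  1.4 2.7] orange rows 179 309
```

View pics/x5_w.png

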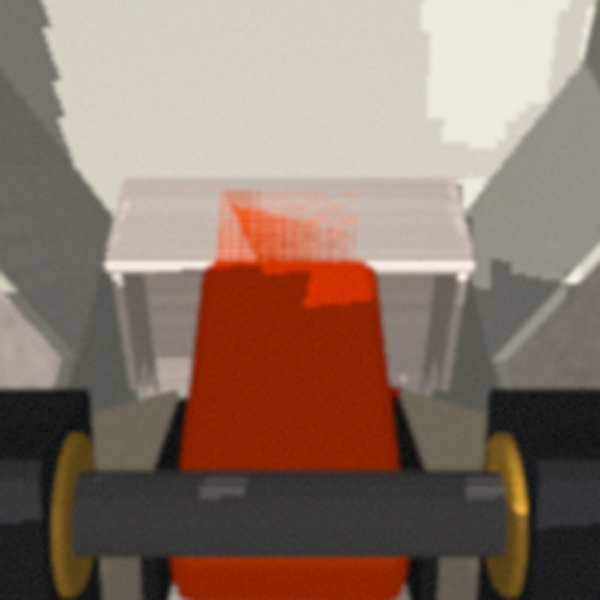

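Request:
step_arm(series=[[0,0,0,0.04,0],[0,-0.26,0.026,-0.1,0],[0,-0.26,0.026,-0.1,0],[0,0,0,-0.04,0],[0,0,0,0,0]], squeeze=40)

```text
time: 36.8
tool_pos: [0.4876, -0.0368, 0.1527]
tool_rot: [3.141, -0.005, -0.1]
contact_force: [2.6, 0.4, 5.3]
opening: 0.0358
```

```bash
python3 wt.py x6 | head -1
```

```text
36.8 [ 0.4876 -0.0368  0.1527] [2.6 0.4 5.3] orange rows 171 309
```

View pics/x6_w.png

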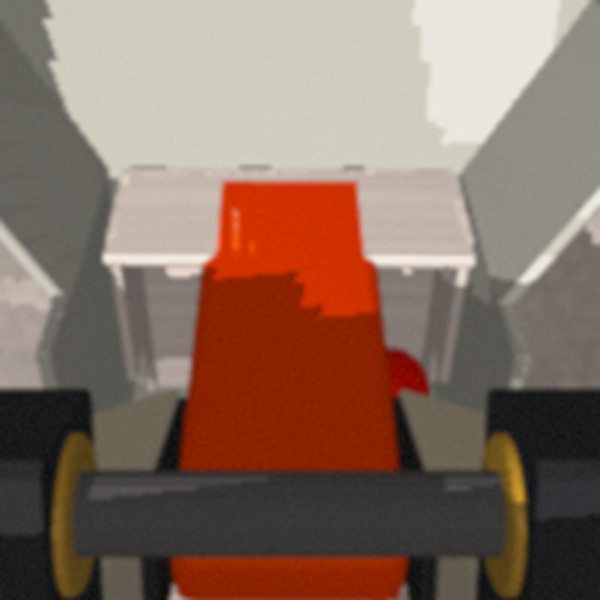

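Request:
step_arm(series=[[0,0,0,0,0],[0,0.12,-0.012,-0.05,0],[0,0,0,0,0]], squeeze=8)

```text
time: 37.15
tool_pos: [0.4904, -0.0369, 0.1514]
tool_rot: [3.141, -0.004, -0.1]
contact_force: [1.6, 0.8, 8.3]
opening: 0.036
```

Request:
step_arm(series=[[0,0.12,-0.012,0,0],[0,0.16,-0.016,0.05,0],[0,0,0,0,0]])

```text
time: 37.45
tool_pos: [0.495, -0.0373, 0.1517]
tool_rot: [3.141, 0.003, -0.099]
contact_force: [-3.9, 1.1, 7.6]
opening: 0.0362
```

```bash
python3 wt.py x7 | head -1
```

```text
37.45 [ 0.495  -0.0373  0.1517] [-3.9  1.1  7.6] orange rows 178 309
```

View pics/x7_w.png

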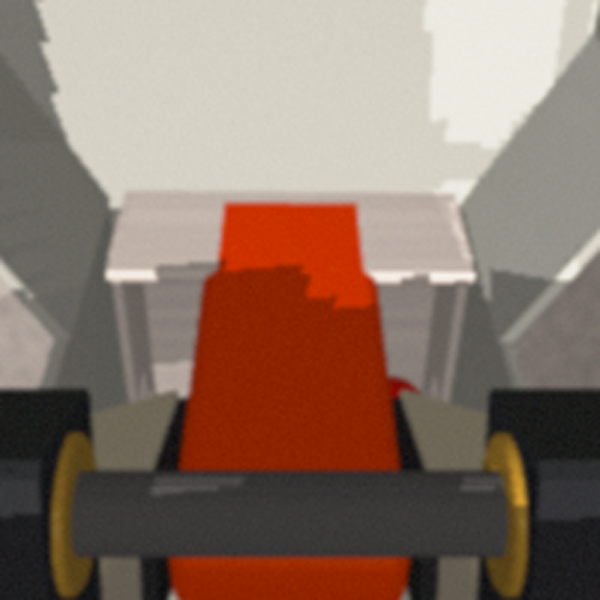

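Request:
step_arm(series=[[0,0.25,-0.025,0.1,0],[0,0.24,-0.024,0.08,0],[0,0,0,0,0]])

```text
time: 37.8
tool_pos: [0.5089, -0.0388, 0.1563]
tool_rot: [3.141, -0.0, -0.099]
contact_force: [-1.5, -0.5, 6.3]
opening: 0.0361
```

Request:
step_arm(series=[[0,0.24,-0.024,0.065,0],[0,0.25,-0.025,0.045,0],[0,0,0,0,0]])

```text
time: 38.1
tool_pos: [0.522, -0.0401, 0.1588]
tool_rot: [3.141, -0.001, -0.099]
contact_force: [-0.4, -0.3, 2.8]
opening: 0.0361
```

```bash
python3 wt.py x8 | head -1
```

```text
38.1 [ 0.522  -0.0401  0.1588] [-0.4 -0.3  2.8] orange rows 226 309
```

View pics/x8_w.png

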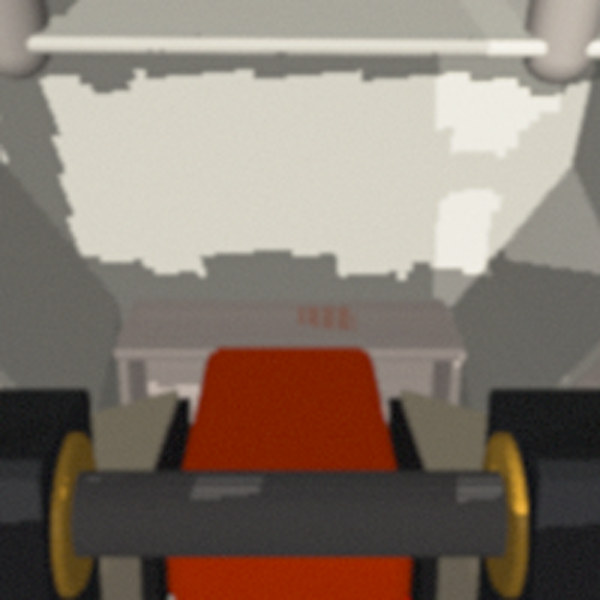

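Request:
step_arm(series=[[0,0.25,-0.025,0,0],[0,0.25,-0.025,-0.02,0],[0,0.25,-0.025,-0.04,0],[0,0,0,0,0]])

```text
time: 38.55
tool_pos: [0.5413, -0.042, 0.1576]
tool_rot: [3.142, -0.002, -0.099]
contact_force: [0.7, 0.2, 4.6]
opening: 0.0359
```

Request:
step_arm(series=[[0,0,0,0,0],[0,0,0,0,0],[0,0,0,0.1,0],[0,0,0,0.25,0],[0,0,0,0.4,0],[0,0,0,0.6,0],[0,0,0,0.7,0],[0,0,0,0.7,0],[0,0,0,0.7,0],[0,0,0,0.7,0],[0,0,0,0.4,0],[0,0,0,0.1,0]], squeeze=40)

```text
time: 39.75
tool_pos: [0.5401, -0.0419, 0.2751]
tool_rot: [3.141, -0.003, -0.099]
contact_force: [0.1, -0.2, -1.5]
opening: 0.0357
```

```bash
python3 wt.py x9 | head -1; python3 tilt.py x9 scene top;python3 - <<'E'
from h import *
d=load("x9_top.npz");crop(d,"pics/x9t.png",240,130,360,250,6)
E
```

```text
39.75 [ 0.5401 -0.0419  0.2751] [ 0.1 -0.2 -1.5] orange rows 238 309
39.8 [ 0.5399 -0.0418  0.2745] [ 3.141e+00 -2.000e-03 -9.900e-02] 0.0355 [ 0.1 -0.1 -1.8]
scene orange n 286
  ext [-0.008 -0.019 -0.071] [0.009 0.017 0.028]
  handle dx/dz 0.119 tilt lip-down(+) 0.119
  bright 253 [-0.076 -0.05  -0.13 ] [ 0.102  0.049 -0.045]
top orange n 24
  ext [-0.021 -0.013 -0.063] [-0.016  0.014 -0.032]
  handle dx/dz 0.098 tilt lip-down(+) 0.097
  bright 254 [-0.062 -0.039 -0.081] [-0.013  0.036 -0.045]
```

View pics/x9_scene.png

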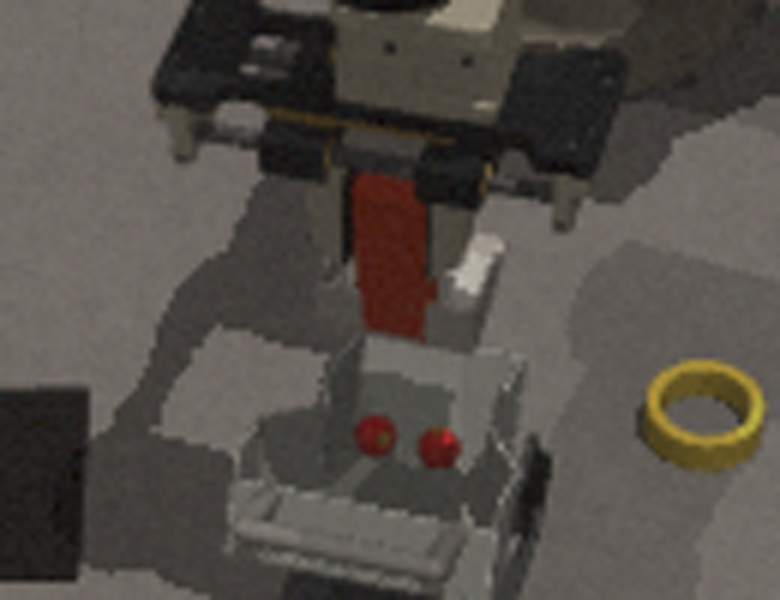

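View pics/x9t.png

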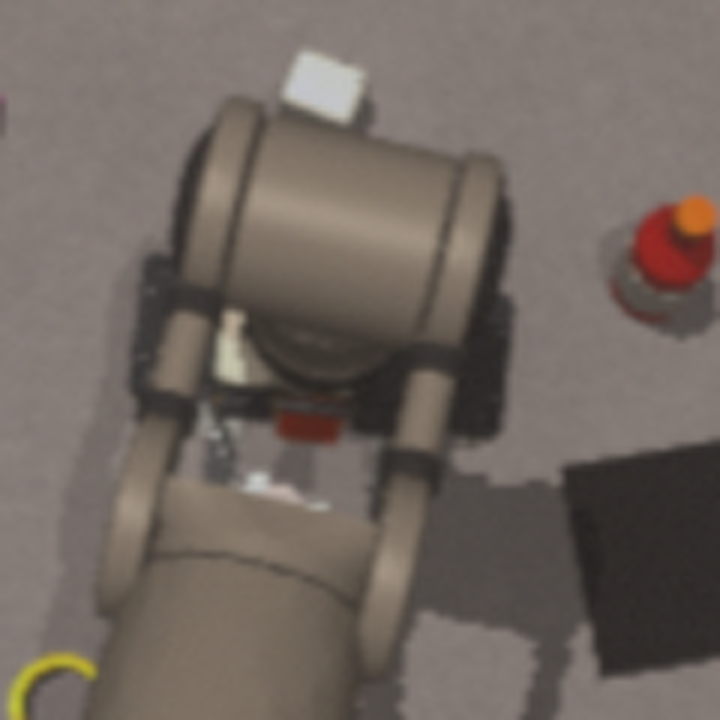

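View pics/x9_w.png

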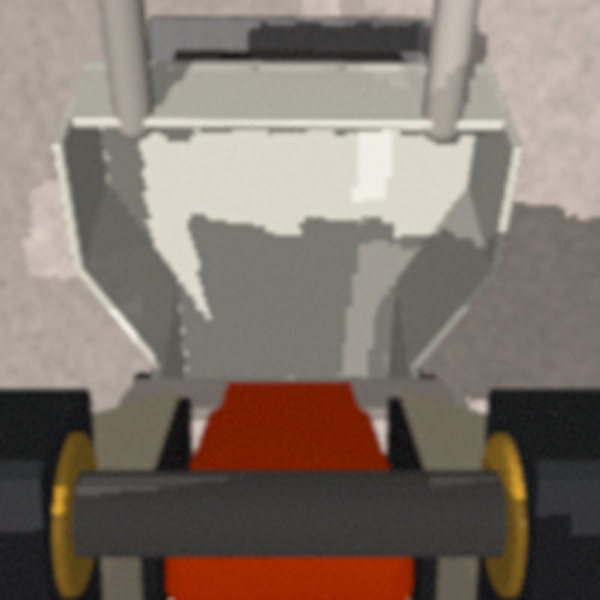

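```bash
python3 - <<'E'
from h import *
d=load("x9_wrist.npz")
T=np.array([.5399,-.0418,.2745])
for gz in(.086,.082,.078):
  for phi in(-.1,-.15,-.2,-.25):
    O,R=scoopframe(T,-.099,phi,gz);print(gz,phi,proj(d,np.array([O+.031*R[0],O+.031*R[0]+.102*R[2],O+.017*R[0]+.102*R[2]]))[:,1].round(0))
E
```

```text
0.086 -0.1 [226. 270. 300.]
0.086 -0.15 [231. 268. 299.]
0.086 -0.2 [237. 266. 297.]
0.086 -0.25 [242. 264. 296.]
0.082 -0.1 [227. 273. 304.]
0.082 -0.15 [232. 271. 302.]
0.082 -0.2 [237. 268. 300.]
0.082 -0.25 [243. 266. 298.]
0.078 -0.1 [228. 277. 308.]
0.078 -0.15 [233. 274. 306.]
0.078 -0.2 [238. 271. 303.]
0.078 -0.25 [243. 268. 301.]
```

Request:
step_arm(series=[[0,-0.05,0,-0.6,0],[0,-0.05,0,-0.95,0],[0,-0.05,0,-0.95,0],[0,-0.05,0,-0.95,0],[0,-0.05,0,-0.8,0],[0,0,0,-0.3,0],[0,0,0,0,0],[0,-0.15,0.015,0,0],[0,-0.15,0.015,0,0]], squeeze=8)

```text
time: 40.8
tool_pos: [0.5273, -0.0414, 0.1612]
tool_rot: [3.141, -0.005, -0.099]
contact_force: [6.3, -0.5, 3.9]
opening: 0.0361
```

Request:
step_arm(series=[[0,-0.25,0.025,0.24,0],[0,-0.31,0.03,0.27,0],[0,-0.34,0.034,0.24,0],[0,-0.36,0.036,0.2,0],[0,-0.38,0.038,0.17,0],[0,-0.39,0.039,0.13,0],[0,-0.4,0.04,0.09,0],[0,0,0,0,0]])

```text
time: 41.6
tool_pos: [0.4637, -0.0348, 0.1935]
tool_rot: [3.142, 0.001, -0.099]
contact_force: [1.4, 0.3, -0.6]
opening: 0.0359
```

```bash
python3 wt.py y1 | head -1;python3 tilt.py y1
```

```text
41.6 [ 0.4637 -0.0348  0.1935] [ 1.4  0.3 -0.6] orange rows 195 309
41.65 [ 0.4643 -0.0349  0.1933] [ 3.142e+00  1.000e-03 -9.900e-02] 0.036 [ 0.1 -0.4 -1.7]
scene orange n 374
  ext [-0.009 -0.024 -0.129] [0.048 0.018 0.025]
  handle dx/dz -0.051 tilt lip-down(+) -0.051
  bright 364 [-0.023 -0.05  -0.129] [ 0.13   0.048 -0.04 ]
```

View pics/y1_w.png

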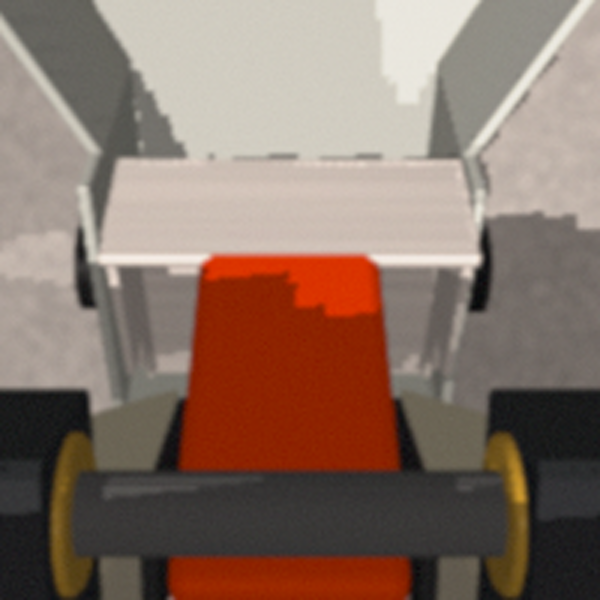

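View pics/y1_scene.png

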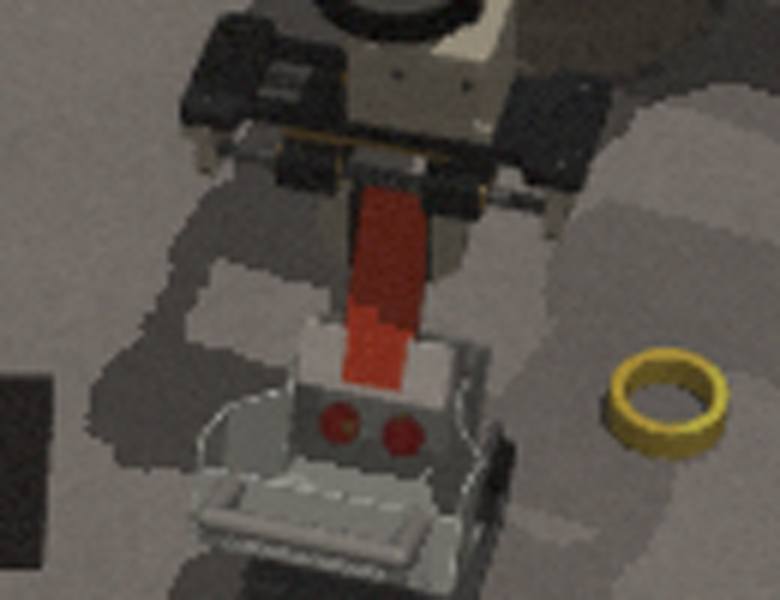

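Request:
step_arm(series=[[0,0.45,-0.045,0.22,0],[0,0.45,-0.045,0.22,0],[0,0.45,-0.045,0.22,0],[0,0.45,-0.045,0.22,0],[0,0.19,-0.019,-0.39,0],[0,0.19,-0.019,-0.39,0],[0,0.19,-0.019,-0.39,0],[0,0.19,-0.019,-0.35,0],[0,0.03,-0.003,-0.08,0],[0,0,0,0,0]], squeeze=40)

```text
time: 42.7
tool_pos: [0.5297, -0.0414, 0.1745]
tool_rot: [-3.142, 0.002, -0.099]
contact_force: [-0.4, -0.0, -1.3]
opening: 0.0356
```

Request:
step_arm(series=[[0,0.04,-0.004,-0.08,0],[0,0,0,0,0]])

```text
time: 42.9
tool_pos: [0.5311, -0.0416, 0.1737]
tool_rot: [3.141, -0.001, -0.099]
contact_force: [0.3, -0.4, -1.6]
opening: 0.0355
```

Request:
step_arm(series=[[0,0.04,-0.004,-0.07,0],[0,0,0,0,0]])

```text
time: 43.1
tool_pos: [0.5323, -0.0417, 0.1731]
tool_rot: [3.141, -0.002, -0.099]
contact_force: [-2.5, 1.9, 8.1]
opening: 0.0357
```

Request:
step_arm(series=[[0,-0.22,0.022,-0.107,0],[0,-0.22,0.022,-0.107,0],[0,-0.22,0.022,-0.107,0],[0,-0.22,0.022,-0.107,0],[0,0,0,0,0]])

```text
time: 43.6
tool_pos: [0.5115, -0.0399, 0.1635]
tool_rot: [3.141, -0.007, -0.099]
contact_force: [-0.4, 0.5, 10.5]
opening: 0.0358
```

Request:
step_arm(series=[[0,-0.22,0.022,-0.07,0],[0,-0.22,0.022,-0.1,0],[0,-0.22,0.022,-0.1,0],[0,-0.18,0.018,-0.08,0],[0,0,0,0,0]])

```text
time: 44.1
tool_pos: [0.4888, -0.0374, 0.1527]
tool_rot: [3.141, -0.001, -0.099]
contact_force: [-0.8, 0.2, 4.3]
opening: 0.0362
```

Request:
step_arm(series=[[0,-0.12,0.012,-0.04,0],[0,-0.05,0.005,-0.02,0],[0,0,0,0,0]])

```text
time: 44.4
tool_pos: [0.4848, -0.037, 0.1507]
tool_rot: [3.141, -0.0, -0.099]
contact_force: [-0.8, -0.4, 5.1]
opening: 0.0357
```

```bash
python3 wt.py y2 | head -1
```

```text
44.4 [ 0.4848 -0.037   0.1507] [-0.8 -0.4  5.1] orange rows 196 309
```

View pics/y2_w.png

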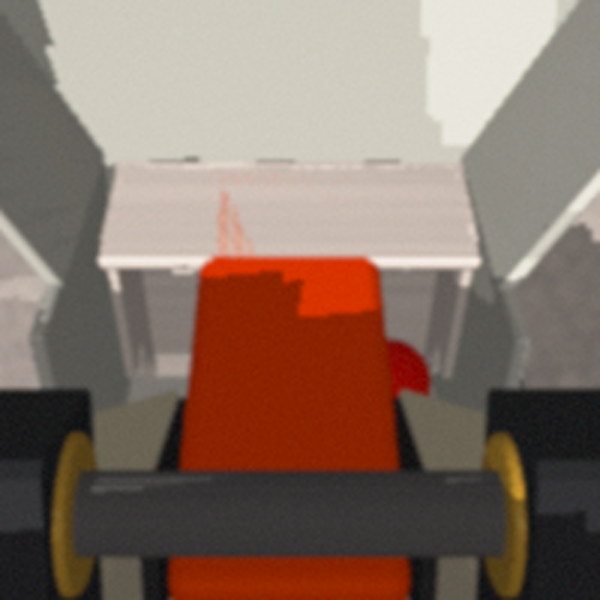

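Request:
step_arm(series=[[0,-0.12,0.012,-0.04,0],[0,0,0,0,0]])

```text
time: 44.65
tool_pos: [0.4834, -0.0369, 0.1505]
tool_rot: [3.141, -0.005, -0.1]
contact_force: [2.3, -0.5, 6.3]
opening: 0.0354
```

Request:
step_arm(series=[[0,0,0,0,0],[0,0.14,-0.014,-0.02,0],[0,0.16,-0.016,0.02,0],[0,0.2,-0.02,0.07,0],[0,0,0,0,0]], squeeze=9)

```text
time: 45.15
tool_pos: [0.4944, -0.0379, 0.1509]
tool_rot: [-3.141, 0.001, -0.099]
contact_force: [0.5, 1.1, 0.2]
opening: 0.0357
```

```bash
python3 wt.py y3 | head -1
```

```text
45.15 [ 0.4944 -0.0379  0.1509] [0.5 1.1 0.2] orange rows 200 309
```

View pics/y3_w.png

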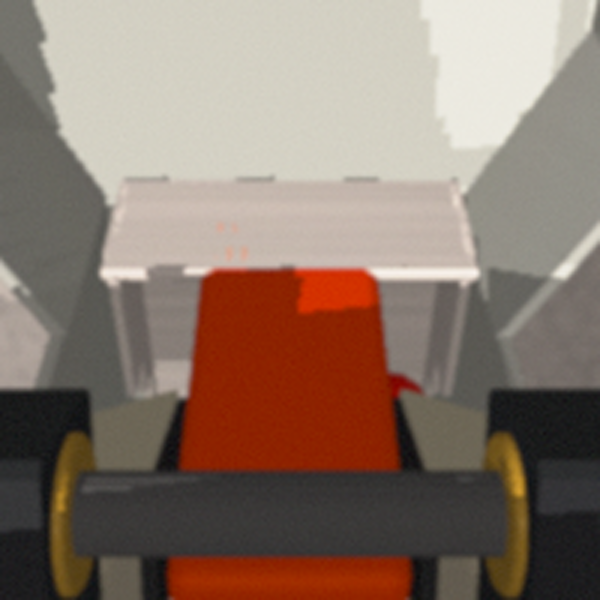

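Request:
step_arm(series=[[0,0,0,0,0],[0,-0.15,0.015,-0.085,0],[0,-0.12,0.012,-0.07,0],[0,0,0,-0.03,0],[0,0,0,0,0]], squeeze=40)

```text
time: 45.7
tool_pos: [0.4899, -0.0375, 0.1492]
tool_rot: [3.141, -0.008, -0.1]
contact_force: [3.9, 0.4, 13.3]
opening: 0.0361
```

Request:
step_arm(series=[[0,0,0,0,0],[0,0.18,-0.018,0.06,0],[0,0.2,-0.02,0.07,0],[0,0,0,0,0]], squeeze=9)

```text
time: 46.1
tool_pos: [0.4973, -0.0382, 0.1499]
tool_rot: [-3.142, 0.0, -0.099]
contact_force: [0.8, -0.2, 2.6]
opening: 0.0359
```

```bash
python3 wt.py y4 | head -1
```

```text
46.1 [ 0.4973 -0.0382  0.1499] [ 0.8 -0.2  2.6] orange rows 178 309
```

View pics/y4_w.png

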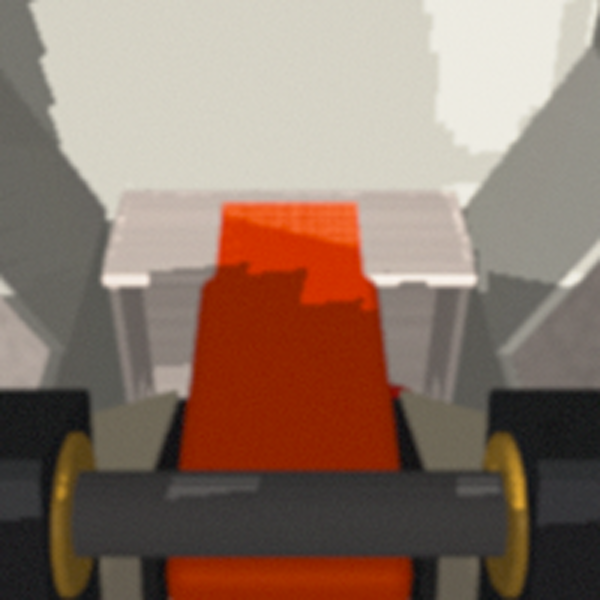

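Request:
step_arm(series=[[0,0,0,0,0],[0,-0.14,0.014,-0.08,0],[0,-0.02,0,-0.04,0],[0,0,0,0,0]], squeeze=40)

```text
time: 46.55
tool_pos: [0.4939, -0.0379, 0.1483]
tool_rot: [3.141, -0.004, -0.1]
contact_force: [0.1, 1.7, 10.8]
opening: 0.0355
```

Request:
step_arm(series=[[0,0,0,0,0],[0,0.24,-0.024,0.07,0],[0,0.24,-0.024,0.07,0],[0,0,0,0,0]], squeeze=9)

```text
time: 46.95
tool_pos: [0.5047, -0.039, 0.1507]
tool_rot: [3.142, 0.001, -0.099]
contact_force: [-2.9, 0.3, 8.0]
opening: 0.0359
```

Request:
step_arm(series=[[0,0,0,0,0],[0,-0.12,0.012,-0.06,0],[0,-0.04,0.004,-0.04,0],[0,0,0,0,0]], squeeze=40)

```text
time: 47.35
tool_pos: [0.5033, -0.039, 0.15]
tool_rot: [3.141, -0.007, -0.1]
contact_force: [1.7, 1.1, 12.5]
opening: 0.0358
```

```bash
python3 wt.py y5 | head -1
```

```text
47.35 [ 0.5033 -0.039   0.15  ] [ 1.7  1.1 12.5] orange rows 212 309
```

View pics/y5_w.png

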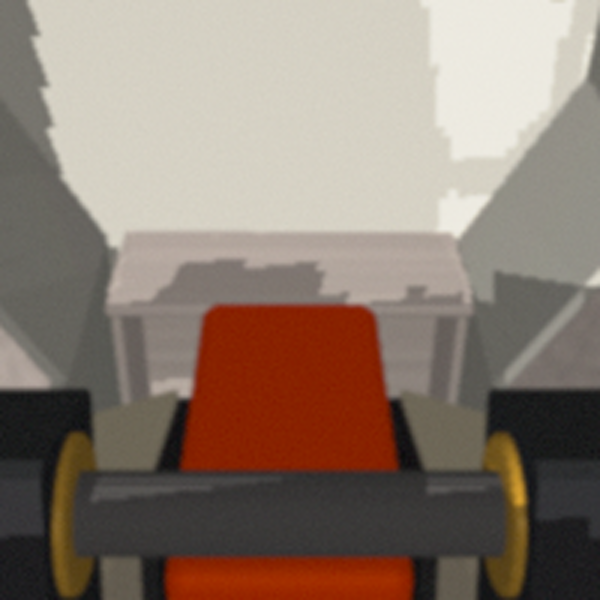

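Request:
step_arm(series=[[0,0,0,0,0],[0,0.24,-0.024,0.06,0],[0,0.24,-0.024,0.05,0],[0,0,0,0,0]], squeeze=9)

```text
time: 47.8
tool_pos: [0.5128, -0.0399, 0.151]
tool_rot: [3.141, 0.001, -0.099]
contact_force: [-1.1, -0.1, 8.1]
opening: 0.0361
```

Request:
step_arm(series=[[0,0,0,0,0],[0,-0.14,0.014,-0.05,0],[0,-0.06,0.006,-0.03,0],[0,0,0,0,0]], squeeze=40)

```text
time: 48.2
tool_pos: [0.511, -0.0399, 0.1504]
tool_rot: [3.141, -0.009, -0.1]
contact_force: [6.8, -0.5, 6.1]
opening: 0.0357
```

```bash
python3 wt.py y6 | head -1
```

```text
48.2 [ 0.511  -0.0399  0.1504] [ 6.8 -0.5  6.1] orange rows 207 309
```

View pics/y6_w.png

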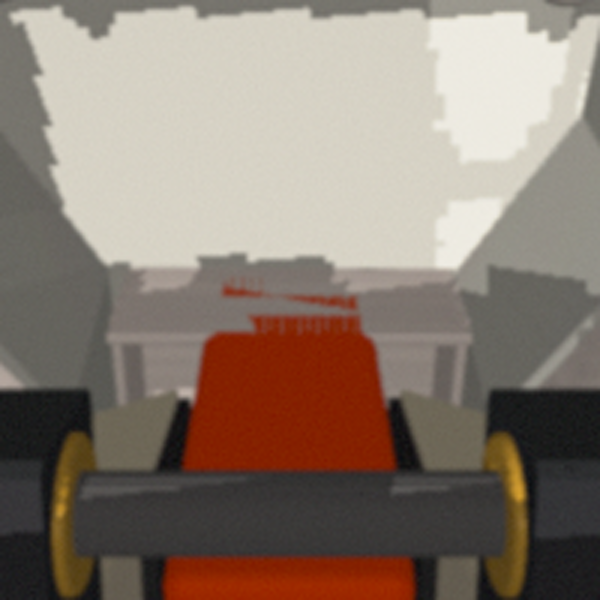

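Request:
step_arm(series=[[0,0,0,0,0],[0,0.24,-0.024,0.04,0],[0,0.24,-0.024,0.02,0],[0,0,0,0,0]], squeeze=9)

```text
time: 48.65
tool_pos: [0.5201, -0.0408, 0.1506]
tool_rot: [3.141, -0.0, -0.099]
contact_force: [-1.9, -0.4, 7.9]
opening: 0.0358
```

Request:
step_arm(series=[[0,0,0,0,0],[0,-0.14,0.014,-0.04,0],[0,-0.08,0.008,-0.02,0],[0,0,0,0,0]], squeeze=40)

```text
time: 49.05
tool_pos: [0.5177, -0.0406, 0.1503]
tool_rot: [3.141, -0.009, -0.1]
contact_force: [7.0, 0.0, 5.5]
opening: 0.0352
```

Request:
step_arm(series=[[0,0,0,0,0],[0,0.24,-0.024,0.01,0],[0,0.24,-0.024,-0.01,0],[0,0,0,0,0]], squeeze=9)

```text
time: 49.45
tool_pos: [0.5268, -0.0414, 0.1491]
tool_rot: [3.141, -0.0, -0.099]
contact_force: [-0.1, -0.5, 7.2]
opening: 0.0358
```

```bash
python3 wt.py y7 | head -1
```

```text
49.45 [ 0.5268 -0.0414  0.1491] [-0.1 -0.5  7.2] orange rows 238 309
```

View pics/y7_w.png

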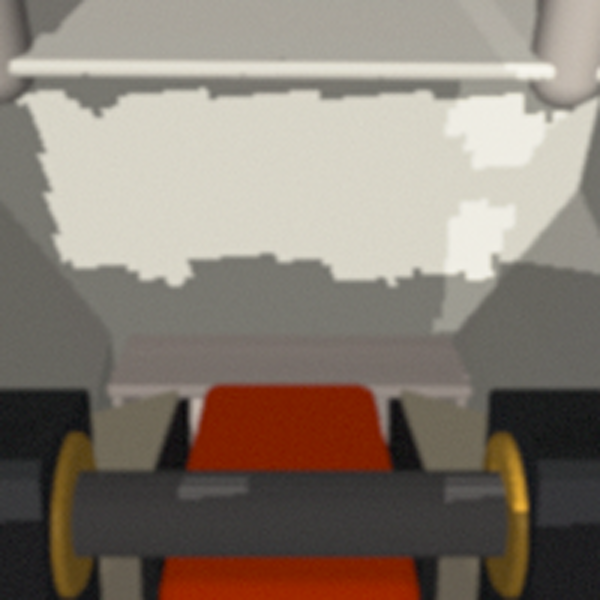

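Request:
step_arm(series=[[0,0,0,0,0],[0,0.18,-0.018,-0.02,0],[0,0.18,-0.018,-0.02,0],[0,0.16,-0.016,-0.03,0],[0,0,0,0,0]])

```text
time: 50.0
tool_pos: [0.5397, -0.0428, 0.1472]
tool_rot: [3.141, -0.0, -0.099]
contact_force: [-0.2, -0.6, 5.8]
opening: 0.0359
```

Request:
step_arm(series=[[0,0,0,0,0],[0,0,0,0,0],[0,0,0,0.15,0],[0,0,0,0.35,0],[0,0,0,0.6,0],[0,0,0,0.8,0],[0,0,0,0.8,0],[0,0,0,0.8,0],[0,0,0,0.8,0],[0,0,0,0.6,0],[0,0,0,0.2,0]], squeeze=45)

```text
time: 51.1
tool_pos: [0.5398, -0.0425, 0.2762]
tool_rot: [3.141, -0.002, -0.099]
contact_force: [-0.1, 0.0, -1.3]
opening: 0.0357
```

```bash
python3 tilt.py y8 scene
```

```text
51.1 [ 0.5398 -0.0425  0.2762] [ 3.141e+00 -2.000e-03 -9.900e-02] 0.0357 [-0.1  0.  -1.3]
scene orange n 260
  ext [-0.022 -0.018 -0.066] [0.004 0.018 0.03 ]
  handle dx/dz 0.1 tilt lip-down(+) 0.099
  bright 206 [-0.077 -0.05  -0.13 ] [ 0.104  0.049 -0.041]
```

View pics/y8_scene.png

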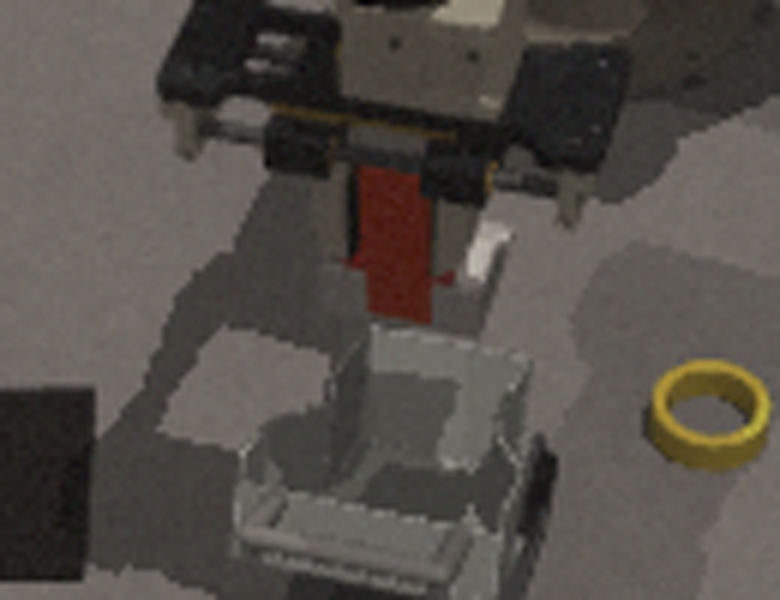

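```bash
python3 - <<'E'
from h import *
for n in("v3","y8"):
    d=load(n+"_scene.npz");hs=cv2.cvtColor(d["pixels"],cv2.COLOR_BGR2HSV);w=cloud(d)
    m=(((hs[...,0]<10)|(hs[...,0]>172))&(hs[...,1]>140)&(hs[...,2]>50)&(w[...,1]>.22)&(w[...,1]<.38)&(w[...,0]>.37)&(w[...,0]<.55)&(w[...,2]<.06)).astype(np.uint8)
    k,l,st,c=cv2.connectedComponentsWithStats(m)
    for i in range(1,k):
        if st[i,4]>8:
            r=rays(d,c[i],.015)[0];print(n,st[i],r.round(4))
    print(proj(d,[(.386,.3,.04),(.386,.25,.04),(.386,.35,.04)]).round(0).tolist())
E
```

```text
v3 [376 206   6   6  29] [0.3973 0.2767 0.015 ]
v3 [385 207  12   7  60] [0.3987 0.3149 0.015 ]
[[387.0, 202.0], [372.0, 200.0], [403.0, 203.0]]
y8 [376 206   7   6  31] [0.3963 0.2768 0.015 ]
y8 [385 207  12   7  62] [0.3983 0.3154 0.015 ]
[[387.0, 202.0], [372.0, 200.0], [403.0, 203.0]]
```

Request:
step_arm(series=[[0,0,0.25,0,0],[0,-0.1,0.5,0,0.02],[0,-0.2,0.75,0,0.04],[0,-0.2,0.95,0,0.05],[0,-0.2,0.95,0,0.05],[0,-0.2,0.95,0,0.05],[0,-0.2,0.95,0,0.05],[0,-0.2,0.95,0,0.05],[0,-0.2,0.95,0,0.05],[0,-0.2,0.95,0,0.05],[0,-0.2,0.95,0,0.05],[0,-0.2,0.95,0,0.05]])

```text
time: 52.35
tool_pos: [0.4856, 0.2105, 0.2734]
tool_rot: [3.141, 0.002, -0.058]
contact_force: [-0.3, -0.3, -1.9]
opening: 0.0354
```

Request:
step_arm(series=[[0,-0.02,0.6,0,0.5],[0,-0.02,0.5,0,0.98],[0,-0.02,0.4,0,0.98],[0,-0.02,0.4,0,0.98],[0,-0.02,0.4,0,0.98],[0,-0.02,0.4,0,0.98],[0,-0.02,0.4,0,0.98],[0,-0.02,0.4,0,0.98],[0,-0.02,0.35,0,0.98],[0,-0.02,0.3,0,0.98],[0,0,0.2,0,0.98],[0,0,0.1,0,0.98]])

```text
time: 53.55
tool_pos: [0.4815, 0.3207, 0.2736]
tool_rot: [-3.141, 0.001, 0.849]
contact_force: [-0.4, -0.3, -1.5]
opening: 0.0358
```

Request:
step_arm(series=[[0,0,0,0,0.98],[0,0,0,-0.5,0.98],[0,0,0,-0.9,0.98],[0,0,0,-0.9,0.98],[0,0,0,-0.9,0.98],[0,0,0,-0.9,0.98],[0,0,0,-0.9,0.98],[0,0,0,-0.9,0.98],[0,0,0,-0.5,0.5]])

```text
time: 54.45
tool_pos: [0.4806, 0.3197, 0.1118]
tool_rot: [-3.138, 0.002, 1.516]
contact_force: [0.5, 0.2, -2.7]
opening: 0.0358
```

```bash
python3 tilt.py z1 scene
```

```text
54.45 [0.4806 0.3197 0.1118] [-3.138e+00  2.000e-03  1.516e+00] 0.0358 [ 0.5  0.2 -2.7]
scene orange n 44
  ext [-0.042 -0.023 -0.064] [-0.009  0.01  -0.027]
  handle dx/dz 0.148 tilt lip-down(+) 0.147
  bright 755 [-0.13  -0.05  -0.118] [ 0.13   0.05  -0.049]
```

View pics/z1_scene.png

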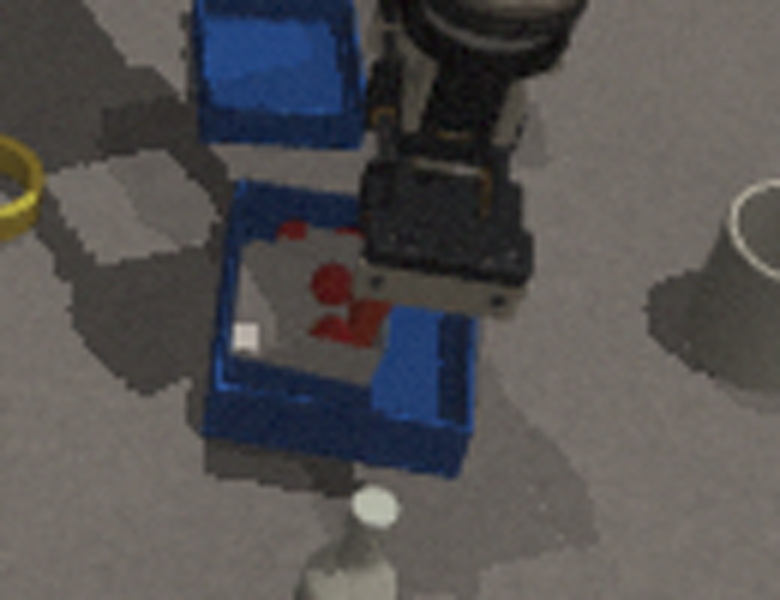

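Request:
step_arm(series=[[0,0,0,-0.7,0],[0,0,0,-0.5,0],[0,-0.01,-0.26,0,0],[0,-0.02,-0.4,0.36,0],[0,-0.02,-0.3,0.2,0],[0,-0.02,-0.32,0.17,0],[0,-0.02,-0.34,0.14,0],[0,-0.02,-0.36,0.1,0],[0,-0.02,-0.36,0.06,0]], squeeze=8)

```text
time: 55.4
tool_pos: [0.4789, 0.2607, 0.1108]
tool_rot: [3.141, -0.0, 1.511]
contact_force: [-0.3, 1.2, -2.1]
opening: 0.036
```

```bash
python3 tilt.py z2 scene
```

```text
55.4 [0.4789 0.2607 0.1108] [ 3.141 -0.     1.511] 0.036 [-0.3  1.2 -2.1]
scene orange n 17
  ext [-0.019 -0.021 -0.07 ] [ 0.02   0.013 -0.027]
  handle dx/dz 0.813 tilt lip-down(+) 0.683
  bright 356 [-0.13  -0.05  -0.117] [ 0.13   0.05  -0.041]
```

View pics/z2_scene.png

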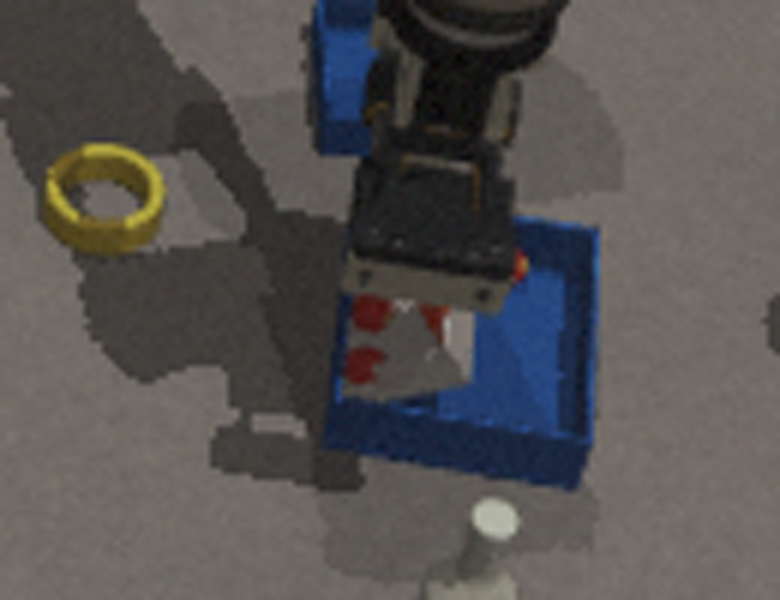

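Request:
step_arm(series=[[0,0,0.2,-0.05,0],[0,0,0.4,0,0],[0,0,0.5,0,0],[0,0,0.5,0,0],[0,0,0.3,0.2,0],[0,0,0,0.6,0],[0,0,0,1,0],[0,0,0,1,0]], squeeze=30)

```text
time: 56.25
tool_pos: [0.4783, 0.3098, 0.1796]
tool_rot: [-3.141, 0.001, 1.512]
contact_force: [1.3, -0.1, -1.9]
opening: 0.0359
```

```bash
python3 tilt.py z3 scene
```

```text
56.25 [0.4783 0.3098 0.1796] [-3.141e+00  1.000e-03  1.512e+00] 0.0359 [ 1.3 -0.1 -1.9]
scene orange n 21
  ext [ 0.008 -0.021 -0.049] [ 0.023 -0.01  -0.023]
  handle dx/dz -0.239 tilt lip-down(+) -0.235
  bright 65 [-0.02  -0.041 -0.095] [ 0.041  0.034 -0.04 ]
```

View pics/z3_scene.png

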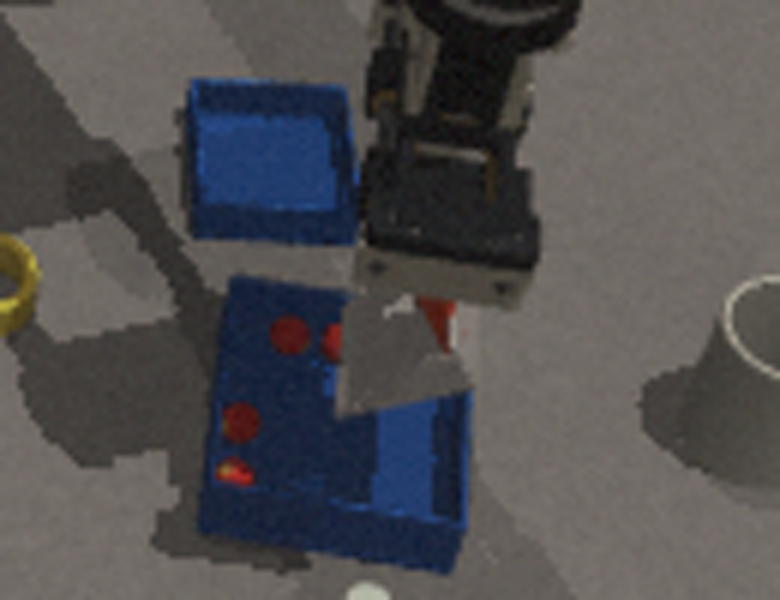

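Request:
step_arm(series=[[0,0,-0.6,0.6,0],[0,0,-1,0.6,0],[0,0,-1,0.6,0],[0,0,-1,0.6,0],[0,0,-1,0.4,0],[0,0,-1,0,0],[0,0,-1,0,0],[0,0,-1,0,0],[0,0,-1,0,0],[0,0,-1,0,0],[0,0,-1,0,0],[0,0,-1,0,0]])

```text
time: 57.5
tool_pos: [0.478, 0.0177, 0.2488]
tool_rot: [-3.141, 0.0, 1.511]
contact_force: [0.2, 0.1, -2.0]
opening: 0.0358
```

Request:
step_arm(series=[[0,0.02,-1,0,0],[0,0.02,-1,0,0],[0,0.02,-1,0,0],[0,0.02,-1,0,0],[0,0.02,-1,0,0],[0,0.02,-1,0,0],[0,0.02,-1,0,0],[0,0.02,-1,0,0],[0,0.02,-1,0,0],[0,0.02,-1,-0.2,0],[0,0.02,-1,-0.5,0],[0,0,-0.7,-0.8,0]])

```text
time: 58.7
tool_pos: [0.484, -0.2756, 0.2118]
tool_rot: [3.14, 0.002, 1.51]
contact_force: [0.4, 0.1, 0.0]
opening: 0.0358
```

```bash
python3 tilt.py z4 scene; python3 - <<'E'
from h import *
d=load("z4_scene.npz");crop(d,"pics/z4b.png",330,170,430,260,6)
w=cloud(d);b=w[(w[...,0]>.61)&(w[...,0]<.66)&(abs(w[...,1]+.05)<.035)&(w[...,2]>.14)];print("bar",len(b),b.mean(0).round(4))
E
```

```text
58.7 [ 0.484  -0.2756  0.2118] [3.14e+00 2.00e-03 1.51e+00] 0.0358 [0.4 0.1 0. ]
scene orange n 104
  ext [ 0.002 -0.022 -0.037] [0.026 0.016 0.003]
  handle dx/dz -0.375 tilt lip-down(+) -0.359
  bright 94 [-0.019 -0.043 -0.093] [ 0.042  0.037 -0.04 ]
bar 109 [ 0.6386 -0.0506  0.1623]
```

View pics/z4_scene.png

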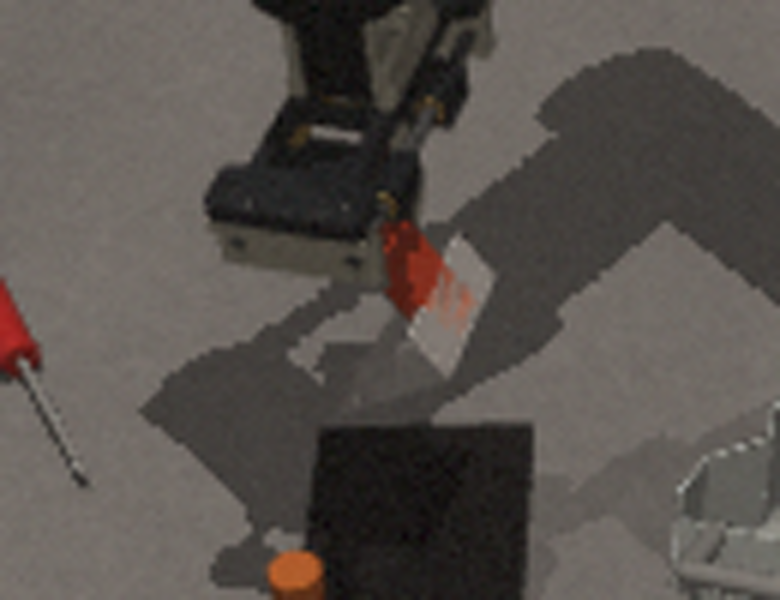

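View pics/z4b.png

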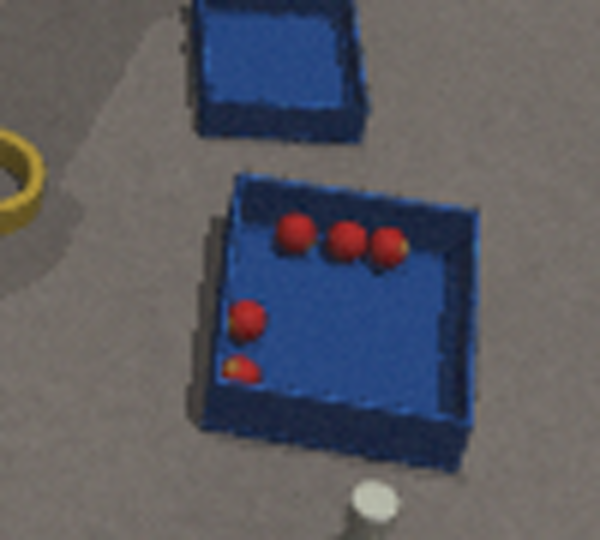

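Request:
step_arm(series=[[0,0,-0.05,-0.9,0],[0,0,-0.05,-0.9,0],[0,0,-0.05,-0.9,0],[0,0,0,-0.9,0],[0,0,0,-0.6,0],[0,0,0,-0.2,0],[0,0,0,0,0]], squeeze=10)

```text
time: 59.45
tool_pos: [0.4837, -0.2769, 0.101]
tool_rot: [-3.14, -0.001, 1.511]
contact_force: [0.7, -0.6, -1.1]
opening: 0.0358
```

Request:
step_arm(series=[[0,0,0,-0.2,0],[0,0,0,-0.16,0],[0,0,0,0,0]])

```text
time: 59.75
tool_pos: [0.485, -0.2776, 0.0941]
tool_rot: [3.139, 0.002, 1.511]
contact_force: [-0.1, 1.1, 5.3]
opening: 0.0359
```

Request:
step_arm(series=[[0,0.018,0.32,-0.13,0],[0,0.018,0.31,-0.16,0],[0,0.016,0.29,-0.19,0],[0,0,0,0,0]], squeeze=8)

```text
time: 60.15
tool_pos: [0.4862, -0.2536, 0.0814]
tool_rot: [3.14, 0.0, 1.512]
contact_force: [0.3, 1.7, 0.8]
opening: 0.0359
```

```bash
python3 tilt.py z5 scene
```

```text
60.15 [ 0.4862 -0.2536  0.0814] [3.14  0.    1.512] 0.0359 [0.3 1.7 0.8]
scene orange n 76
  ext [ 0.007 -0.021 -0.055] [0.022 0.016 0.003]
  handle dx/dz -0.222 tilt lip-down(+) -0.219
  bright 803 [-0.13  -0.05  -0.088] [ 0.126  0.05  -0.04 ]
```

View pics/z5_scene.png

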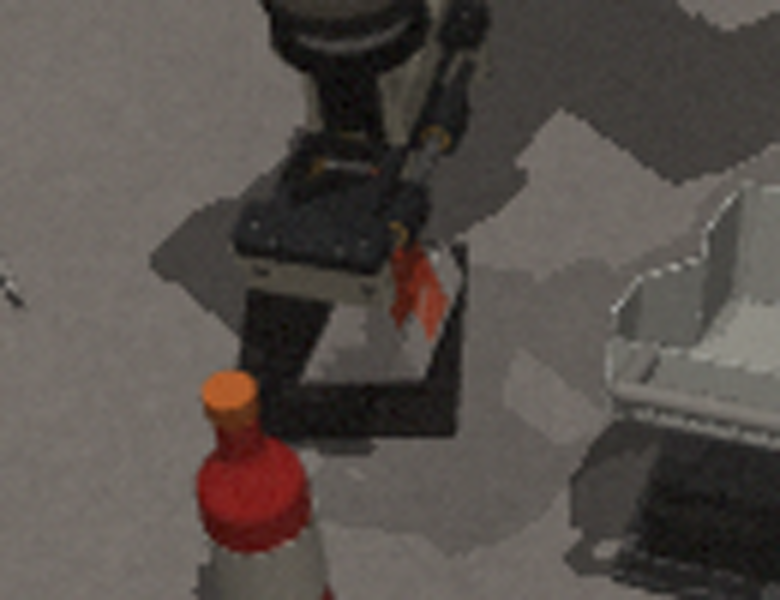

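Request:
step_arm(series=[[0,0.005,0.12,-0.16,0],[0,0.005,0.15,-0.18,0],[0,0.005,0.15,-0.12,0],[0,0,0,0,0]], squeeze=4)

```text
time: 60.6
tool_pos: [0.4853, -0.2432, 0.0679]
tool_rot: [-3.14, -0.001, 1.511]
contact_force: [1.1, 0.6, -1.1]
opening: 0.036
```

```bash
python3 tilt.py z6 scene
```

```text
60.6 [ 0.4853 -0.2432  0.0679] [-3.140e+00 -1.000e-03  1.511e+00] 0.036 [ 1.1  0.6 -1.1]
scene orange n 41
  ext [ 0.001 -0.019 -0.053] [0.014 0.01  0.008]
  handle dx/dz 0.05 tilt lip-down(+) 0.05
  bright 745 [-0.13  -0.05  -0.075] [ 0.114  0.049 -0.051]
```

View pics/z6_scene.png

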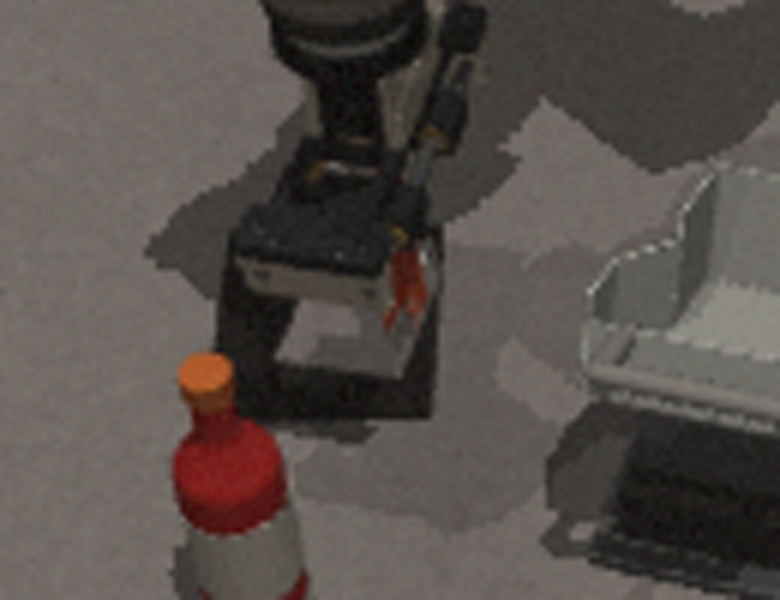

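Request:
step_arm(series=[[0.5,0,0,0,0],[0.6,0,0,0,0],[0.7,0,0,0,0],[0.7,0,0,0,0],[0.7,0,0,0.3,0],[0.7,0,0,0.8,0],[0.7,0,0,1,0],[0.7,0,0,1,0],[0.7,0,0,1,0],[0.7,0,0,1,0],[0.7,0,0,1,0],[0.7,0,0,0.3,0]])

```text
time: 61.85
tool_pos: [0.4868, -0.2443, 0.2322]
tool_rot: [3.137, 0.003, 1.511]
contact_force: [0.3, 0.2, 0.7]
opening: 0.064
```

```bash
python3 - <<'E'
from h import *
from cell import vision,sensors
o=sensors.observe();print(o["time"],o["tool_pos"].round(4),o["contact_force"].round(1))
d=vision.read_camera("scene");np.savez("f.npz",**d);crop(d,"pics/f.png",170,150,430,290,3)
w=cloud(d);hs=cv2.cvtColor(d["pixels"],cv2.COLOR_BGR2HSV)
m=(cv2.inRange(hs,(2,150,50),(20,255,255))>0)&(abs(w[...,0]-.485)<.06)&(abs(w[...,1]+.25)<.06)&(w[...,2]>.01)&(w[...,2]<.12)
q=w[m];print(len(q),q.min(0).round(3),q.max(0).round(3));print("slopes",np.polyfit(q[:,2],q[:,1],1)[0].round(3),np.polyfit(q[:,2],q[:,0],1)[0].round(3))
t=q[q[:,2]>.09];print("top",t.mean(0).round(4),len(t))
b=w[(w[...,0]>.61)&(w[...,0]<.66)&(abs(w[...,1]+.05)<.035)&(w[...,2]>.14)];print("bar",b.mean(0).round(4))
m=(((hs[...,0]<10)|(hs[...,0]>172))&(hs[...,1]>140)&(hs[...,2]>50)&(w[...,1]>.22)&(w[...,1]<.38)&(w[...,0]>.37)&(w[...,0]<.55)).astype(np.uint8)
k,l,st,c=cv2.connectedComponentsWithStats(m);print([(c[i].round(0).tolist(),st[i,4],rays(d,c[i],.015)[0].round(3).tolist()) for i in range(1,k)])
E
```

```text
61.85 [ 0.4868 -0.2443  0.2322] [0.3 0.2 0.7]
147 [ 0.471 -0.245  0.02 ] [ 0.508 -0.23   0.11 ]
slopes -0.013 -0.092
top [ 0.4915 -0.2369  0.1013] 59
bar [ 0.6384 -0.0498  0.1619]
[([379.0, 208.0], np.int32(32), [0.397, 0.277, 0.015]), ([391.0, 210.0], np.int32(62), [0.398, 0.315, 0.015]), ([371.0, 223.0], np.int32(27), [0.463, 0.252, 0.015]), ([370.0, 232.0], np.int32(13), [0.5, 0.251, 0.015])]
```

View pics/f.png

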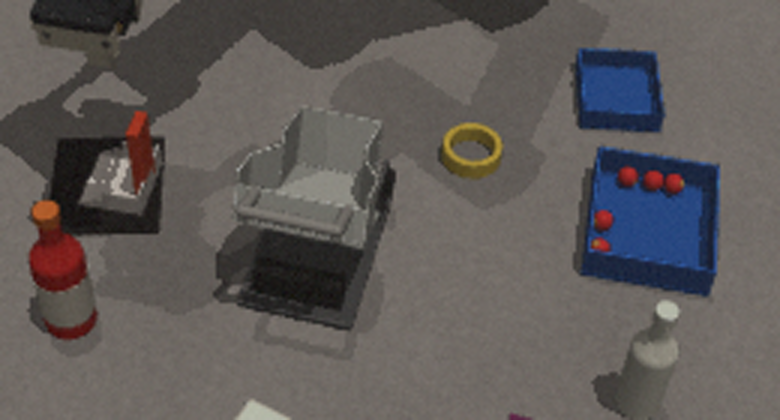

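```bash
python3 -c "
from cell import hand_in
print(hand_in())"
```

```text
the job is handed in; nothing more can be done
None
```

I finished the job and handed it in at about 62 s of the 72 s allowed; no verdict came back. The last picture shows all five knobs in the large blue tray, the scoop back on its mat and the bin still tipped.

- **Tipping:** I lifted the bin by its bar to the stop, and all five knobs rolled into the nose.
- **Scooping:** It took three passes: three knobs, then none, then the last two. Because the tool cannot tilt, I pivoted the scoop in the grip by pressing it against the tray walls, the bin's nose wall and the bin floor.
- **Failed pass:** In the second pass both knobs fell back into the nose. The lip had drawn away from the nose wall while the scoop was being levelled, so in the third pass I kept it against the wall.

Last checks:
- **Knobs:** three lie along the tray's near wall and two along its right wall.
- **Scoop:** it sits flat on the mat to the eye, about 20 mm from the mat's centre. The depth fit of the handle gave tilts of 0.01 and 0.09 rad, and 0.09 is close to the 0.1 limit. I put the larger figure down to the camera's view of the handle, but did not confirm it.
- **Bin:** pressing with the scoop let it sink slightly, from 0.48 to about 0.44 rad judging by the bar's height. It must stay above 0.35.
- **Bystanders:** the cleaner, tape and glue look where they were. I did not measure them or check the others again. The gripper is clear of everything.

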